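# Put turning stock up to dry

### The job

Put the workshop's stock up to dry. Stack every long slat on the drying base, two to a layer and each layer crosswise to the one below, starting across the two bearers and keeping the bearers' spacing, centred over the base, so that a straight square tower rises (an odd slat takes either place of the top layer). Drop every turned spindle end-down into the tall holder, one to a cell, right to the bottom; do the two jobs in any order, and leave the short offcut and everything else where it is.

Things in the scene. Friction and masses are not known exactly. Their poses are not given: they have to be found in the camera images.
- base: drying base, fixed: plywood board 104 x 104 x 12 mm with two dark bearers on it, each 120 x 22 x 16 mm, lying along the base's y axis, centred 40 mm either side of the middle (in x). Origin: centre of the underside, on the table. Bearer tops are 28 mm above the table
- slot0 (a point): layer 1 of the stack, place A: where the centre of a slat lying there comes (36 mm above the table, 40 mm from the base's middle along its -y); slats of this layer lie along the base's x axis
- slot1 (a point): layer 1 of the stack, place B: where the centre of a slat lying there comes (36 mm above the table, 40 mm from the base's middle along its +y); slats of this layer lie along the base's x axis
- slot2 (a point): layer 2 of the stack, place A: where the centre of a slat lying there comes (52 mm above the table, 40 mm from the base's middle along its -x); slats of this layer lie along the base's y axis
- slot3 (a point): layer 2 of the stack, place B: where the centre of a slat lying there comes (52 mm above the table, 40 mm from the base's middle along its +x); slats of this layer lie along the base's y axis
- slot4 (a point): layer 3 of the stack, place A: where the centre of a slat lying there comes (68 mm above the table, 40 mm from the base's middle along its -y); slats of this layer lie along the base's x axis
- slot5 (a point): layer 3 of the stack, place B: where the centre of a slat lying there comes (68 mm above the table, 40 mm from the base's middle along its +y); slats of this layer lie along the base's x axis
- slat0_c (a point): loose slat of pale wood, 120 x 22 x 16 mm (x long, z up), about 35 g, lying flat on the table; the point is its centre. All slats are alike; 4 to 6 of them are present
- slat1_c (a point): loose slat of pale wood, 120 x 22 x 16 mm (x long, z up), about 35 g, lying flat on the table; the point is its centre. All slats are alike; 4 to 6 of them are present
- slat2_c (a point): loose slat of pale wood, 120 x 22 x 16 mm (x long, z up), about 35 g, lying flat on the table; the point is its centre. All slats are alike; 4 to 6 of them are present
- slat3_c (a point): loose slat of pale wood, 120 x 22 x 16 mm (x long, z up), about 35 g, lying flat on the table; the point is its centre. All slats are alike; 4 to 6 of them are present
- slat4_c (a point): loose slat of pale wood, 120 x 22 x 16 mm (x long, z up), about 35 g, lying flat on the table; the point is its centre. All slats are alike; 4 to 6 of them are present
- slat5_c (a point): loose slat of pale wood, 120 x 22 x 16 mm (x long, z up), about 35 g, lying flat on the table; the point is its centre. All slats are alike; 4 to 6 of them are present
- block: fixed low dark-wood block 155 x 46 x 35 mm (x long) in which the spindles stand at first, in a row of four square holes 19 mm wide, 27 mm deep, 38 mm apart along x; origin: centre of the underside
- holder: fixed tall wooden holder 155 x 46 x 85 mm (x long) with a row of four square cells, 26 mm wide, 75 mm deep, centred at -57, -19, 19 and 57 mm along x, empty at first, each floor 10 mm above the table; origin: centre of the underside
- spindle0_c (a point): loose turned spindle: round pale-wood rod, 16 mm thick, 150 mm long, about 30 g, z along it, standing upright (leaning a few degrees) in the low block; the point is its centre. 3 or 4 of them are present
- spindle1_c (a point): loose turned spindle: round pale-wood rod, 16 mm thick, 150 mm long, about 30 g, z along it, standing upright (leaning a few degrees) in the low block; the point is its centre. 3 or 4 of them are present
- spindle2_c (a point): loose turned spindle: round pale-wood rod, 16 mm thick, 150 mm long, about 30 g, z along it, standing upright (leaning a few degrees) in the low block; the point is its centre. 3 or 4 of them are present
- spindle3_c (a point): loose turned spindle: round pale-wood rod, 16 mm thick, 150 mm long, about 30 g, z along it, standing upright (leaning a few degrees) in the low block; the point is its centre. 3 or 4 of them are present
- offcut: short piece, 45 x 22 x 16 mm, of the same wood as the slats, lying among them; not wanted, leave it. Origin: underside centre
- sander: cork sanding block 90 x 45 x 28 mm; a bystander, leave it. Origin: underside centre
- oil: amber oil bottle, 60 mm across, 130 mm tall; a bystander, leave it. Origin: underside centre
- wax: round metal tin, 70 mm across, 50 mm tall; a bystander, leave it. Origin: underside centre
- bowl: small turned bowl, 110 mm across, 50 mm tall; a bystander, leave it. Origin: underside centre
There are look-alikes about, which are no part of the job. Leave any green look-alike of the part that bears slat3_c alone.

How it is judged:
At the end, for the whole second after the job is handed in: Every slat present lies flat in a place of the tower (its centre within 15 mm of the place, its direction within 11 degrees), every spindle present stands in a cell of the tall holder, on the cell's floor (within 8 mm) and within 14 degrees of upright, and all are at rest (((distance between slat0_c and slot0 below 0.0155 m and angle between the x axis of slat0_c and the x axis of base, either way round below 0.2 rad) or (distance between slat0_c and slot1 below 0.0155 m and angle between the x axis of slat0_c and the x axis of base, either way round below 0.2 rad) or (distance between slat0_c and slot2 below 0.0155 m and angle between the x axis of slat0_c and the y axis of base, either way round below 0.2 rad) or (distance between slat0_c and slot3 below 0.0155 m and angle between the x axis of slat0_c and the y axis of base, either way round below 0.2 rad) or (distance between slat0_c and slot4 below 0.0155 m and angle between the x axis of slat0_c and the x axis of base, either way round below 0.2 rad) or (distance between slat0_c and slot5 below 0.0155 m and angle between the x axis of slat0_c and the x axis of base, either way round below 0.2 rad)) and angle between the z axis of each of slat0_c, slat1_c, slat2_c, slat3_c, slat4_c, slat5_c and the z axis of base, either way round below 0.1 rad and linear speed of each of slat0, slat1, slat2, slat3, slat4, slat5, spindle0, spindle1, spindle2, spindle3 below 0.02 m/s and ((distance between slat1_c and slot0 below 0.0155 m and angle between the x axis of slat1_c and the x axis of base, either way round below 0.2 rad) or (distance between slat1_c and slot1 below 0.0155 m and angle between the x axis of slat1_c and the x axis of base, either way round below 0.2 rad) or (distance between slat1_c and slot2 below 0.0155 m and angle between the x axis of slat1_c and the y axis of base, either way round below 0.2 rad) or (distance between slat1_c and slot3 below 0.0155 m and angle between the x axis of slat1_c and the y axis of base, either way round below 0.2 rad) or (distance between slat1_c and slot4 below 0.0155 m and angle between the x axis of slat1_c and the x axis of base, either way round below 0.2 rad) or (distance between slat1_c and slot5 below 0.0155 m and angle between the x axis of slat1_c and the x axis of base, either way round below 0.2 rad)) and ((distance between slat2_c and slot0 below 0.0155 m and angle between the x axis of slat2_c and the x axis of base, either way round below 0.2 rad) or (distance between slat2_c and slot1 below 0.0155 m and angle between the x axis of slat2_c and the x axis of base, either way round below 0.2 rad) or (distance between slat2_c and slot2 below 0.0155 m and angle between the x axis of slat2_c and the y axis of base, either way round below 0.2 rad) or (distance between slat2_c and slot3 below 0.0155 m and angle between the x axis of slat2_c and the y axis of base, either way round below 0.2 rad) or (distance between slat2_c and slot4 below 0.0155 m and angle between the x axis of slat2_c and the x axis of base, either way round below 0.2 rad) or (distance between slat2_c and slot5 below 0.0155 m and angle between the x axis of slat2_c and the x axis of base, either way round below 0.2 rad)) and ((distance between slat3_c and slot0 below 0.0155 m and angle between the x axis of slat3_c and the x axis of base, either way round below 0.2 rad) or (distance between slat3_c and slot1 below 0.0155 m and angle between the x axis of slat3_c and the x axis of base, either way round below 0.2 rad) or (distance between slat3_c and slot2 below 0.0155 m and angle between the x axis of slat3_c and the y axis of base, either way round below 0.2 rad) or (distance between slat3_c and slot3 below 0.0155 m and angle between the x axis of slat3_c and the y axis of base, either way round below 0.2 rad) or (distance between slat3_c and slot4 below 0.0155 m and angle between the x axis of slat3_c and the x axis of base, either way round below 0.2 rad) or (distance between slat3_c and slot5 below 0.0155 m and angle between the x axis of slat3_c and the x axis of base, either way round below 0.2 rad)) and ((distance between slat4_c and slot0 below 0.0155 m and angle between the x axis of slat4_c and the x axis of base, either way round below 0.2 rad) or (distance between slat4_c and slot1 below 0.0155 m and angle between the x axis of slat4_c and the x axis of base, either way round below 0.2 rad) or (distance between slat4_c and slot2 below 0.0155 m and angle between the x axis of slat4_c and the y axis of base, either way round below 0.2 rad) or (distance between slat4_c and slot3 below 0.0155 m and angle between the x axis of slat4_c and the y axis of base, either way round below 0.2 rad) or (distance between slat4_c and slot4 below 0.0155 m and angle between the x axis of slat4_c and the x axis of base, either way round below 0.2 rad) or (distance between slat4_c and slot5 below 0.0155 m and angle between the x axis of slat4_c and the x axis of base, either way round below 0.2 rad)) and ((distance between slat5_c and slot0 below 0.0155 m and angle between the x axis of slat5_c and the x axis of base, either way round below 0.2 rad) or (distance between slat5_c and slot1 below 0.0155 m and angle between the x axis of slat5_c and the x axis of base, either way round below 0.2 rad) or (distance between slat5_c and slot2 below 0.0155 m and angle between the x axis of slat5_c and the y axis of base, either way round below 0.2 rad) or (distance between slat5_c and slot3 below 0.0155 m and angle between the x axis of slat5_c and the y axis of base, either way round below 0.2 rad) or (distance between slat5_c and slot4 below 0.0155 m and angle between the x axis of slat5_c and the x axis of base, either way round below 0.2 rad) or (distance between slat5_c and slot5 below 0.0155 m and angle between the x axis of slat5_c and the x axis of base, either way round below 0.2 rad)) and z of spindle0_c in the frame of holder between 0.078 and 0.093 m and x of spindle0_c in the frame of holder between -0.072 and 0.072 m and y of spindle0_c in the frame of holder between -0.02 and 0.02 m and angle between the z axis of each of spindle0_c, spindle1_c, spindle2_c, spindle3_c and the z axis of holder, either way round below 0.25 rad and z of spindle1_c in the frame of holder between 0.078 and 0.093 m and x of spindle1_c in the frame of holder between -0.072 and 0.072 m and y of spindle1_c in the frame of holder between -0.02 and 0.02 m and z of spindle2_c in the frame of holder between 0.078 and 0.093 m and x of spindle2_c in the frame of holder between -0.072 and 0.072 m and y of spindle2_c in the frame of holder between -0.02 and 0.02 m and z of spindle3_c in the frame of holder between 0.078 and 0.093 m and x of spindle3_c in the frame of holder between -0.072 and 0.072 m and y of spindle3_c in the frame of holder between -0.02 and 0.02 m); the robot touches nothing.
It fails at once if a bystander is pushed more than 5 cm from its place (distance of any of offcut, sander, oil, wax, bowl from where it was at the start of the episode above 0.05 m).
Of slat0, slat1, slat2, slat3, slat4, slat5 only 4 to 6 are there at a start; the rules pass over those that are not, and their reading is None.
Of spindle0, spindle1, spindle2, spindle3 only 3 to 4 are there at a start; the rules pass over those that are not, and their reading is None.
At some moment in a run one of slat0, slat1, slat2, slat3, slat4, slat5 may be knocked a few centimetres aside while the robot is not near it.
It also fails if it takes over 210 s, if anything falls off the work surface, if the arm or the gripper's body presses on something with over 40 N, if the wrist force passes 120 N, or if a joint passes its speed limit or range.

### The arm

A 7-joint arm with a two-finger parallel gripper is mounted at the origin on the work surface. World frame = base frame: x ahead of the robot, y to its left, z up, the work surface at z = 0. Lengths are in m, angles in rad, forces in N, time in s.
With the tool pointing down it reaches from about 0.4 to 0.9 m from the base axis. Payload 5.5 kg.
Tool frame: the origin (TCP) lies midway between the tips of the shut fingers; the grasp point (between the pads) lies 19 mm behind it (ctrl.hold_point_z is the distance from the TCP to the grasp point, in m); z points along the fingers, y is the line along which they close (so a half turn about z gives the same grasp; the last joint's range is limited). The gripper opens to 92 mm and grips with 3 to 60 N. Pads are 19 mm wide; open, the fingers measure 130 mm over their backs; the gripper's body (75 mm by 190 mm) begins 47 mm behind the grasp point.
Start: joints at [-0.909, 0.501, -0.427, 1.55, 0.221, 1.138, -0.21], TCP at [0.252, 0.599, 0.227] pointing down, gripper open.
Joint ranges: [-2.88, 2.88], [-0.31, 2.03], [-1.54, 1.56], [0.2, 2.42], [-1.41, 4.55], [0.19, 2.02], [-2.57, 2.57]. Speed limits (rad/s): [2.57, 2.57, 3.14, 3.14, 3.14, 3.14, 3.14].

### API

Orientations are given as a 3x3 rotation matrix whose columns are the frame's x, y, z axes.
In Python, from bench import status, imaging, ctrl, models gives the robot as it stands.
- The arm moves only by the tool step_arm, never from a script. Its arguments are lists of equal length, an entry for each row: "translation": the shift along the tool's x, y, z in cm, a list of three; "turn": the turn, a rotation vector about the tool's x, y, z in degrees, a list of three; "fingers": the finger opening in cm, from 0 to 9.18. In form: {"translation": [[x, y, z], ...], "turn": [[wx, wy, wz], ...], "fingers": [fingers, ...]}. A call has 1 to 12 rows; each row shifts and turns the commanded pose from where the row before left it, along the tool's axes as they then stand; what a row does not reach is not made up. A row lasts 1/12 s, in which the tool goes at most 41.7 mm and 7.16 degrees, less where a joint would pass 70% of its speed; a pose out of reach is approached as far as the arm can. A call with a gripper value outside its range is refused whole. The fingers move at their own pace and stop on an object; the grip force is fixed at half the most. Time passes only in rows, so rows that do not move let the fingers close. It gives the time, the measured TCP pose, the force, the opening and the grip force at its end, in the units of the state.
- status.get_obs(): the state, without advancing time (a new reading comes with each control period).
- imaging.read_camera(name): name is "scene" or "top"; returns (picture, depth): 384x512x3 uint8, blue, green, red; 384x512 float32, m along the optical axis (not along the pixel's ray), 0 where there is no reading.
- imaging.get_calibration(name): a dict with "K" (3x3 intrinsics, pixels), "R" (3x3) and "t" (3): a world point X has camera coordinates R X + t. Camera axes: x right, y down, z forward; pixel columns grow to the right and rows downward; lengths in m; the calibration is good to about 2 mm. A picture is of the moment at which its call begins. get_calibration takes no time and is no camera call.
- ctrl.sign_off(): hands the job in; it is judged then, once.
Trained networks look in the newest picture that a camera, given by its name, has taken for a name from the list of things; names that differ only in an ending like _2 or _b are one class to them, and where a whole thing is asked for, a point or a joint stands for the part that bears it (a point fixed in the world has none). Each returns a list of dicts, best first, with "conf" (0 to 1); they miss things now and then, are a little off and sometimes report something else, mostly with a low value. They report only what shows in the picture. A call takes as long as a camera call. They do not tell look-alikes from the thing itself.
- models.silhouettes(camera, target): "pixels" (384x512 bool, what is visible of it) and "extent" ([left, top, width, height] in pixels, round what is visible of it).
The state is a dict: "time_s": time; "joint_positions": joint angles; "dq": joint speeds; "joint_torque": joint torques, N m; "eef_pos": TCP position; "orientation": TCP orientation; "ft_force": force on the tool from outside, world axes, zero at the start; "ft_torque": the same for the moment, N m; "width": opening from 0.0 (shut) to 1.0 (fully open); "grip_force": force on a finger pad.
Only numpy, scipy, OpenCV 4.12 (cv2) and the standard library are available. Lean on these libraries where they do the work, as an engineer would, in place of code of your own. Each camera call takes 0.05 s, during which the arm holds its last target. There are 200 camera calls.

## Working session

There is one attempt and no reset: what is moved stays moved. The work goes in short steps, Python scripts to look and compute and a tool call to move; the robot and the scene stay as the last step left them, time stands still between calls to the robot, and variables do not carry over. Pictures are saved under pics/ and viewed, at most 14 in all, crops included, and the job is handed in when it is done.

Besides the shell and the picture viewer there is one more tool, called as name(argument=value, ...) on one line, values as JSON. step_arm: Moves the arm, as the interface text tells. Its arguments: {"type":"object","properties":{"translation":{"type":"array"},"turn":{"type":"array"},"fingers":{"type":"array"}},"required":["translation","turn","fingers"]}

```bash
ls; mkdir -p pics; python3 - <<'E'
from bench import status, imaging, ctrl, models
import cv2,numpy as np
o=status.get_obs()
for k in o: print(k,np.round(o[k],3).tolist())
for c in("scene","top"):
    im,d=imaging.read_camera(c); cv2.imwrite(f"pics/{c}0.png",im); np.save(f"{c}0.npy",d)
    k=imaging.get_calibration(c); print(c,{a:np.round(k[a],3).tolist() for a in k})
print(ctrl.hold_point_z)
E
```

```text
pics
time_s 0.0
joint_positions [-0.909, 0.502, -0.427, 1.551, 0.221, 1.138, -0.21]
dq [0.001, 0.001, -0.001, -0.001, -0.001, -0.0, -0.002]
joint_torque [-0.001, -56.659, -5.816, -27.91, -0.069, 0.031, 0.0]
eef_pos [0.252, 0.598, 0.226]
orientation [[-0.922, 0.388, -0.001], [0.388, 0.922, -0.002], [0.0, -0.002, -1.0]]
ft_force [-0.41, 0.383, -0.036]
ft_torque [0.013, -0.006, 0.041]
grip_force 0.0
width 1.001
scene {'K': [[460.298, 0.0, 253.61], [0.0, 460.298, 191.356], [0.0, 0.0, 1.0]], 'R': [[-0.582, 0.813, 0.022], [0.439, 0.337, -0.833], [-0.684, -0.475, -0.553]], 't': [0.322, -0.141, 1.903]}
top {'K': [[417.174, 0.0, 246.61], [0.0, 417.174, 186.604], [0.0, 0.0, 1.0]], 'R': [[-0.002, -1.0, -0.008], [-0.98, 0.003, -0.198], [0.198, 0.008, -0.98]], 't': [-0.026, 0.553, 1.186]}
0.0188
```

View pics/top0.png

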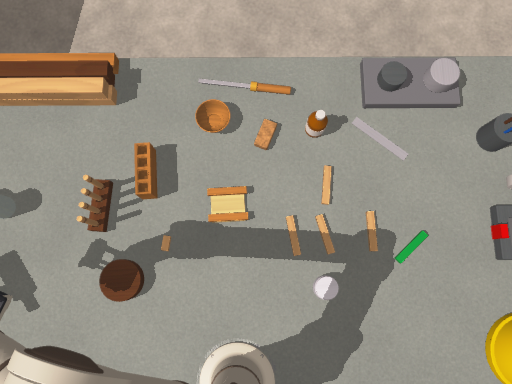

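View pics/scene0.png

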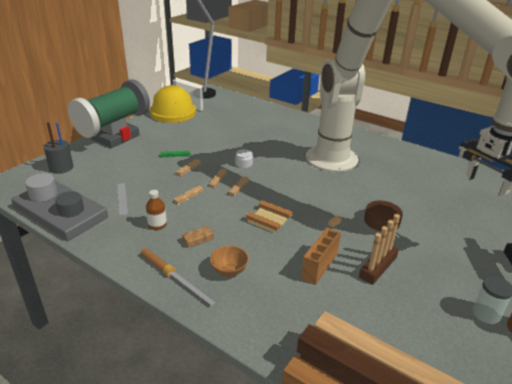

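The top view shows four slats at about (327,185), (293,235), (325,234) and (372,230), and the base at (228,203). The holder is at (146,170), the block with 4 spindles at (98,205), the offcut at (166,243) and a green look-alike at (411,246).

```bash
cat > h.py <<'E'
from bench import status, imaging, ctrl, models
import cv2,numpy as np
def world(c,d):
    k=imaging.get_calibration(c);K,R,t=k["K"],k["R"],k["t"]
    v,u=np.mgrid[:384,:512]
    P=np.stack([(u-K[0][2])/K[0][0]*d,(v-K[1][2])/K[1][1]*d,d],-1)
    return (P-np.array(t))@np.array(R)
def proj(c,X):
    k=imaging.get_calibration(c); p=np.array(k["K"])@(np.array(k["R"])@X+k["t"]); return p[:2]/p[2]
def onplane(c,uv,z):
    k=imaging.get_calibration(c);R=np.array(k["R"]);C=-R.T@k["t"]
    r=np.c_[np.array(uv,float),np.ones(len(uv))]@np.linalg.inv(k["K"]).T@R
    return C+r*((z-C[2])/r[:,2])[:,None]
def rect(P):
    (c,(a,b),th)=cv2.minAreaRect((P[:,:2]*1000).astype(np.float32))
    if a<b: a,b,th=b,a,th+90
    m=P[:,:2].mean(0)*1000; Q=P[:,:2]*1000-m; w,V=np.linalg.eigh(Q.T@Q)
    return np.round(c,1),np.round([a,b],1),round((th+90)%180-90,1),'mean',np.round(m,1),'pca',round((np.degrees(np.arctan2(V[1,1],V[0,1]))+90)%180-90,1)
E
python3 - <<'E'
from h import *
im,d=imaging.read_camera("top"); W=world("top",d)
for n,z0,z1 in [("slat0_c",.008,.025),("base",.0,.02),("base",.021,.035),("block",.028,.042),("holder",.075,.09),("spindle0_c",.1,.2),("offcut",.008,.025)]:
    for s in models.silhouettes("top",n):
        m=s["pixels"]; Z=W[...,2][m]; mm=m&(W[...,2]>z0)&(W[...,2]<z1)&(d>0)
        print(n,round(s["conf"],2),s["extent"],m.sum(),mm.sum(),'z',np.round(np.percentile(Z,[5,50,95]),3), im[m].mean(0).round())
        if mm.sum()>8: print('   ',*rect(W[mm]))
E
```

```text
base 0.58 [209.6, 185.2, 36.8, 34.7] 1300 680 z [0.008 0.016 0.032] [ 97. 163. 211.]
    [507.9  33. ] [111.2 110. ] -89.5 mean [506.2  31. ] pca -87.4
base 0.58 [209.6, 185.2, 36.8, 34.7] 1300 597 z [0.008 0.016 0.032] [ 97. 163. 211.]
    [507.3  31.3] [119.5 102.5] -86.7 mean [506.4  31.9] pca 0.7
block 0.6 [86.7, 177.9, 25.6, 56.4] 732 541 z [0.005 0.034 0.039] [37. 55. 88.]
    [503.8 418.5] [154.6  48. ] -4.1 mean [499.4 413.8] pca -5.5
holder 0.8 [135.1, 138.7, 18.6, 61.2] 1187 570 z [0.01  0.074 0.088] [ 48.  89. 137.]
    [604.2 278.1] [157.5  48.9] 4.8 mean [603.1 277.8] pca 3.4
spindle0_c 0.62 [207.8, 184.6, 40.2, 35.6] 1269 0 z [0.008 0.017 0.032] [ 97. 164. 212.]
spindle0_c 0.45 [77.1, 215.7, 21.8, 10.8] 132 74 z [0.032 0.108 0.159] [ 70. 103. 134.]
    [446.5 421.1] [15.5 14.6] -82.6 mean [445.9 418.8] pca -12.0
offcut 0.53 [159.9, 235.7, 10.5, 16.9] 127 115 z [0.003 0.016 0.02 ] [ 79. 115. 152.]
    [390.2 216.1] [44.9 22.4] -8.4 mean [390.1 216.3] pca -7.4
```

```bash
cat >> h.py <<'E'
def slats(c="top",z0=.009,z1=.024,show=True,roi=None):
    im,d=imaging.read_camera(c); W=world(c,d); z=W[...,2]
    m=((z>z0)&(z<z1)&(d>0)).astype(np.uint8)
    n,L,S,C=cv2.connectedComponentsWithStats(m,connectivity=4); out=[]
    for i in range(1,n):
        if 60<S[i,4]<700:
            p=W[L==i]; r=rect(p); 
            if r[1][0]>35 and r[1][1]>14: print(np.round(C[i]),S[i,4],'z',round(float(np.median(p[:,2])),4),*r,im[L==i].mean(0).round())
    return im,d,W
E
python3 - <<'E'
from h import *
im,d,W=slats()
hi=((W[...,2]>.125)&(W[...,2]<.19)&(d>0)).astype(np.uint8)
n,L,S,C=cv2.connectedComponentsWithStats(hi)
for i in range(1,n):
    if S[i,4]>6 and 40<C[i][0]<180 and 130<C[i][1]<260:
        p=W[L==i]; print(np.round(C[i]),S[i,4],p.mean(0).round(3),p.max(0).round(3)); t=p[p[:,2]>p[:,2].max()-.008]; print('   top',t.mean(0).round(4),len(t))
# rims: base parts
x,y=W[...,0],W[...,1]
for sx,(a,b) in {"near":(.44,.48),"far":(.53,.57)}.items():
    mm=(x>a-.01)&(x<b+.01)&(y>-.05)&(y<.12)&(W[...,2]>.024)&(W[...,2]<.034)
    print(sx,mm.sum(),*rect(W[mm]))
E
```

```text
[381.  99.] 168 z 0.0156 [ 848.3 -456.6] [232.6 111.1] 52.1 mean [ 844.4 -458.7] pca 61.4 [84. 83. 86.]
[224.  83.] 226 z 0.0153 [904.9  44.6] [170.5  17.9] 82.8 mean [903.7  45.5] pca 83.0 [170. 169. 178.]
[270.  90.] 120 z 0.0198 [ 879.7 -103.2] [128.6  18.2] 84.0 mean [ 876.  -103.7] pca 84.2 [ 56. 114. 175.]
[213. 117.] 295 z 0.0157 [780.6  79.3] [80.9 77.7] 67.6 mean [786.5  80.2] pca 84.8 [ 51. 103. 161.]
[483. 141.] 81 z 0.0174 [ 705.  -770.2] [82.9 29.5] 28.6 mean [ 702.9 -765.8] pca 27.8 [71. 71. 71.]
[326. 185.] 280 z 0.0162 [ 567.6 -272.2] [118.7  22.8] -6.0 mean [ 566.3 -271.6] pca -5.5 [111. 170. 221.]
[227. 203.] 585 z 0.0129 [508.9  31.8] [105.1  60.9] -84.4 mean [509.5  31.9] pca -85.4 [127. 198. 227.]
[371. 231.] 315 z 0.0161 [ 426.1 -402.3] [118.3  23.6] 1.0 mean [ 425.4 -401.9] pca 2.2 [ 89. 135. 178.]
[325. 234.] 309 z 0.0161 [ 417.  -261.5] [119.4  22.9] 15.8 mean [ 416.1 -261.3] pca 16.1 [ 90. 136. 179.]
[293. 235.] 304 z 0.0165 [ 412.9 -166.3] [119.5  22.4] 10.3 mean [ 412.1 -166. ] pca 10.3 [ 88. 132. 175.]
[411. 246.] 319 z 0.016 [ 377.5 -517.6] [120.7  23.7] -46.5 mean [ 377.7 -516.6] pca -46.6 [ 66. 159.  30.]
[165. 243.] 117 z 0.0167 [390.2 216.8] [44.7 22.1] -7.9 mean [390.3 216.4] pca -8.5 [ 79. 117. 155.]
[493. 343.] 204 z 0.0167 [ 102.2 -738.2] [190.4  57.8] -15.2 mean [ 104.7 -727.3] pca -15.2 [ 11. 137. 173.]
[ 87. 178.] 53 [0.559 0.412 0.149] [0.568 0.42  0.163]
   top [0.5612 0.4143 0.1583] 23
[ 85. 191.] 56 [0.521 0.415 0.149] [0.531 0.424 0.163]
   top [0.5229 0.4164 0.1591] 24
[ 83. 205.] 53 [0.484 0.417 0.15 ] [0.491 0.426 0.162]
   top [0.4847 0.4191 0.1585] 28
[ 81. 219.] 54 [0.446 0.419 0.15 ] [0.454 0.428 0.164]
   top [0.4469 0.4212 0.1595] 25
near 281 [467.4  29.9] [118.2  22.2] -86.7 mean [467.4  29.5] pca -86.7
far 279 [547.4  33.6] [119.2  23.1] -87.5 mean [546.9  33.4] pca -87.1
```

```bash
python3 - <<'E'
from h import *
out=[]
HC,hy=np.array([.6042,.2781]),np.radians(4.8)
u=np.array([np.cos(hy),np.sin(hy)])
tops=np.array([[.5612,.4143],[.5229,.4164],[.4847,.4191],[.4469,.4212]])
for c,roi in (("top",(60,130,170,240)),("scene",(290,200,420,290))):
    im,d=imaging.read_camera(c); W=world(c,d); z=W[...,2]; ok=d>0
    hm=ok&(z>.079)&(z<.092)&(abs(W[...,0]-.6)<.11)&(abs(W[...,1]-.278)<.05)
    print(c,'holder',hm.sum(),*rect(W[hm]),'z',np.median(z[hm]).round(4))
    for t in tops:
        m=ok&(np.hypot(W[...,0]-t[0],W[...,1]-t[1])<.022)&(z>.05)&(z<.17)
        p=W[m]; s=p[(p[:,2]<.152)]; A=np.c_[s[:,2],np.ones(len(s))]; f=np.linalg.lstsq(A,s[:,:2],rcond=None)[0]
        q=p[p[:,2]>.155]
        print('spindle slope deg',np.degrees(f[0]).round(1),'n',len(s),'zmax',np.percentile(p[:,2],98).round(4),'top',q.mean(0).round(4) if len(q) else 0)
    V=cv2.resize(im[roi[1]:roi[3],roi[0]:roi[2]],None,fx=5,fy=5,interpolation=cv2.INTER_CUBIC)
    def dot(X,col):
        a=(proj(c,X)-[roi[0],roi[1]]+.5)*5; cv2.circle(V,tuple(int(round(e)) for e in a),3,col,-1)
    for k in(-.057,-.019,.019,.057): dot(np.r_[HC+k*u,.085],(0,0,255))
    w=np.array([-u[1],u[0]])
    for a in(-.0775,.0775):
        for b in(-.023,.023): dot(np.r_[HC+a*u+b*w,.085],(255,0,0))
    for t in tops: dot(np.r_[t,.158],(0,255,0))
    cv2.imwrite(f"pics/z_{c}.png",V)
    if c=="top":
        om=ok&(z>.06)&(z<.14)&(abs(W[...,0]-.7)<.12)&(abs(W[...,1]+.23)<.08); print('oil',W[om].mean(0).round(3),W[om].min(0).round(3))
a=cv2.imread("pics/z_top.png");b=cv2.imread("pics/z_scene.png");
E
```

```text
top holder 545 [604.4 278.6] [156.1  47.8] 4.0 mean [603.8 278.6] pca 4.0 z 0.085
spindle slope deg [ 0.5 -0.1] n 82 zmax 0.1609 top [0.5605 0.4137 0.1585]
spindle slope deg [0.2 0.3] n 80 zmax 0.1616 top [0.5225 0.4162 0.1586]
spindle slope deg [ 0.3 -0.4] n 83 zmax 0.1614 top [0.4845 0.4192 0.159 ]
spindle slope deg [0.4 0. ] n 82 zmax 0.161 top [0.4466 0.422  0.1587]
oil [ 0.743 -0.238  0.097] [ 0.722 -0.27   0.06 ]
scene holder 413 [607.1 278.2] [162.4  47.8] 4.0 mean [612.9 278.4] pca 4.2 z 0.0827
spindle slope deg [ 0.1 -0. ] n 172 zmax 0.1571 top [0.5647 0.4136 0.1563]
spindle slope deg [-0.2 -1.1] n 143 zmax 0.158 top [0.5281 0.4184 0.1573]
spindle slope deg [-0.2 -0.8] n 134 zmax 0.1576 top [0.488  0.4197 0.1567]
spindle slope deg [-0.6 -1.5] n 125 zmax 0.1588 top [0.4529 0.4227 0.1572]
```

View pics/z_top.png

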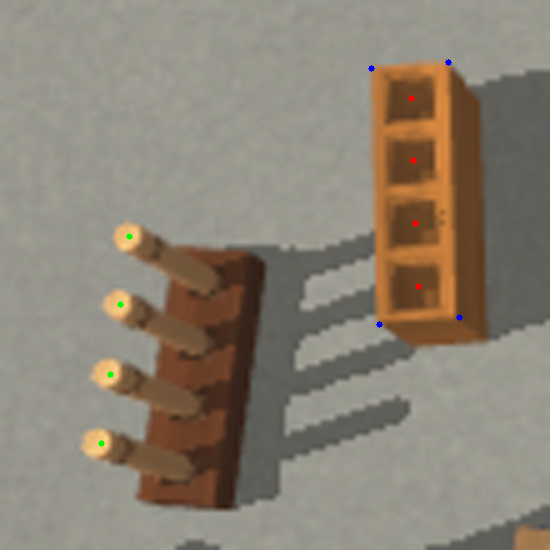

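View pics/z_scene.png

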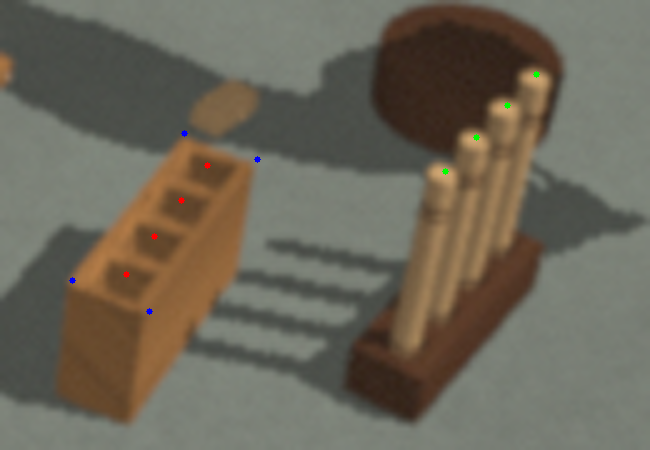

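The dots sit on the cells and spindle tops, and the spindles are nearly upright. The depth centre for the holder is (0.604, 0.279) with a yaw of 4°. I'll do the spindles first.

step_arm(translation=[[0,0,0],[0,0,0],[0,0,0],[0,0,0],[-3.4,-2.0,0],[-3.4,-2.0,0],[-3.4,-2.0,0],[-3.4,-2.0,0],[-3.4,-2.0,0],[-3.4,-2.0,0],[-3.4,-2.0,0],[-3.4,-2.0,0]], turn=[[0,0,-5.7],[0,0,-5.7],[0,0,-5.7],[0,0,-5.7],[0,0,0],[0,0,0],[0,0,0],[0,0,0],[0,0,0],[0,0,0],[0,0,0],[0,0,0]], fingers=[9,9,9,9,7,7,7,7,7,7,7,7])

```text
time_s: 1.65
eef_pos: [0.5259, 0.4375, 0.2269]
orientation: [[-1.0, 0.001, 0.0], [0.001, 1.0, 0.0], [-0.0, 0.0, -1.0]]
ft_force: [0.3, 0.9, 0.2]
width: 0.767
grip_force: 0.0
```

step_arm(translation=[[-1.75,-1.15,0],[-1.75,-1.15,0],[0,0,0],[0,0,2.9],[0,0,2.9],[0,0,2.9],[0,0,2.9],[0,0,0],[0,0,0],[0,0,0],[0,0,0],[0,0,0]], turn=[[0,0,0],[0,0,0],[0,0,0],[0,0,0],[0,0,0],[0,0,0],[0,0,0],[0,0,0],[0,0,0],[0,0,0],[0,0,0],[0,0,0]], fingers=[6,6,6,6,6,6,6,6,0,0,0,0])

```text
time_s: 2.65
eef_pos: [0.5604, 0.417, 0.1134]
orientation: [[-1.0, 0.001, 0.003], [0.001, 1.0, 0.003], [-0.003, 0.003, -1.0]]
ft_force: [-0.7, -0.1, 0.3]
width: 0.412
grip_force: 0.0
```

step_arm(translation=[[0,0,0],[0,0,0],[0,0,-3],[0,0,-3],[0,0,-3],[0,0,0]], turn=[[0,0,0],[0,0,0],[0,0,0],[0,0,0],[0,0,0],[0,0,0]], fingers=[0,0,0,0,0,0])

```text
time_s: 3.15
eef_pos: [0.5622, 0.4187, 0.2087]
orientation: [[-1.0, 0.001, 0.009], [0.001, 1.0, 0.007], [-0.009, 0.007, -1.0]]
ft_force: [1.0, 1.4, 0.9]
width: 0.159
grip_force: 30.0
```

```bash
cat >> h.py <<'E'
def held(zlo,zhi):
    o=status.get_obs(); e=np.array(o["eef_pos"]); print('eef',e.round(4),'z ax',np.round(np.array(o["orientation"])[:,2],4),'w',round(o["width"],3),'g',o["grip_force"],'t',o["time_s"])
    for c in("top","scene"):
        im,d=imaging.read_camera(c); W=world(c,d); z=W[...,2]
        m=(d>0)&(np.hypot(W[...,0]-e[0],W[...,1]-e[1])<.03)&(z>zlo)&(z<zhi); p=W[m]
        if len(p)<15: print(c,len(p)); continue
        f=np.polyfit(p[:,2],p[:,:2],1)
        print(c,len(p),'slope deg',np.degrees(f[0]).round(1),'zmin',np.percentile(p[:,2],3).round(4),'mean',p.mean(0).round(4))
E
python3 -c "
from h import *
held(.07,.185)"
```

```text
eef [0.5622 0.4187 0.2087] z ax [ 0.009   0.0072 -0.9999] w 0.159 g 29.997926652431488 t 3.15
top 43 slope deg [-2.4  1. ] zmin 0.0747 mean [0.5624 0.4172 0.1147]
scene 233 slope deg [ 1.7 -0.2] zmin 0.0742 mean [0.57   0.4202 0.1275]
```

step_arm(translation=[[0,0,0],[0,0,0],[0,0,0]], turn=[[0,0,0],[0,0,0],[0,0,0]], fingers=[0,0,0])

```text
time_s: 3.5
eef_pos: [0.5585, 0.415, 0.199]
orientation: [[-1.0, 0.001, -0.002], [0.001, 1.0, -0.002], [0.002, -0.002, -1.0]]
ft_force: [-0.7, 0.7, -0.3]
width: 0.161
grip_force: 30.0
```

```bash
sed -i 's/e\[1\])<.03/e[1])<.021/' h.py; python3 -c "
from h import *
held(.04,.185)
im,d=imaging.read_camera('scene'); cv2.imwrite('pics/s1.png',cv2.resize(im[150:300,300:450],None,fx=4,fy=4))"
```

```text
eef [0.5585 0.415  0.199 ] z ax [-0.0022 -0.0017 -1.    ] w 0.161 g 29.99793380498886 t 3.5
top 57 slope deg [1.  1.1] zmin 0.0421 mean [0.5572 0.4121 0.1035]
scene 218 slope deg [-0.1 -0.1] zmin 0.064 mean [0.571  0.417  0.1238]
```

View pics/s1.png

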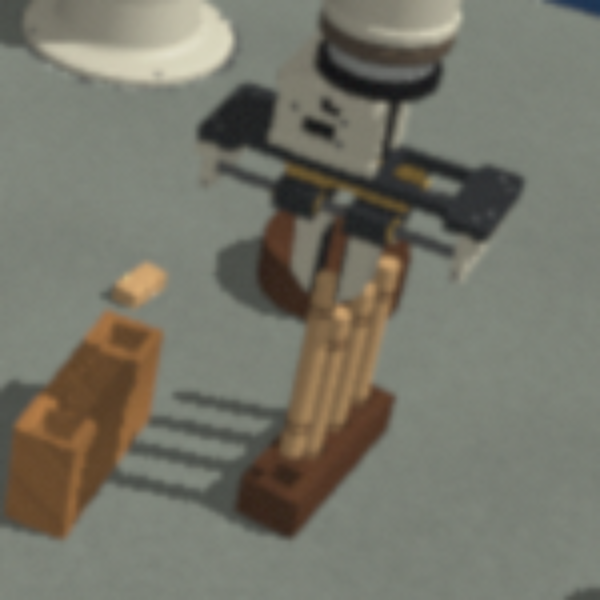

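The spindle is held upright and clear of the block. Carrying it to the far cell.

step_arm(translation=[[0,0,-1],[0,0,-1],[-1,-1.3,0],[-1.7,-2.2,0],[-1.7,-2.2,0],[-1.7,-2.2,0],[-1.7,-2.2,0],[-1.4,-1.8,0],[-1,-1.3,0],[0,0,0],[0,0,0],[0,0,0]], turn=[[0,0,0],[0,0,0],[0,0,0],[0,0,0],[0,0,0],[0,0,0],[0,0,0],[0,0,0],[0,0,0],[0,0,0],[0,0,0],[0,0,0]], fingers=[0,0,0,0,0,0,0,0,0,0,0,0])

```text
time_s: 4.65
eef_pos: [0.6626, 0.2834, 0.2232]
orientation: [[-1.0, 0.002, 0.004], [0.002, 1.0, 0.001], [-0.004, 0.001, -1.0]]
ft_force: [-0.5, -0.7, 6.6]
width: 0.163
grip_force: 29.4
```

```bash
python3 -c "
from h import *
held(.10,.20)"
```

```text
eef [0.6626 0.2834 0.2232] z ax [ 3.7e-03  6.0e-04 -1.0e+00] w 0.163 g 29.38715636730194 t 4.65
top 0
scene 153 slope deg [ 6.1 -6.1] zmin 0.1073 mean [0.6652 0.2956 0.1558]
```

```bash
python3 -c "
from h import *
a=imaging.read_camera('scene')[0];b=imaging.read_camera('top')[0]
cv2.imwrite('pics/s2.png',np.hstack([cv2.resize(a[150:300,270:400],None,fx=3,fy=3),cv2.resize(b[100:250,60:190],None,fx=3,fy=3)]))
print(status.get_obs()['ft_force'])"
```

```text
[ 0.69335986 -1.64447838  6.26031507]
```

View pics/s2.png

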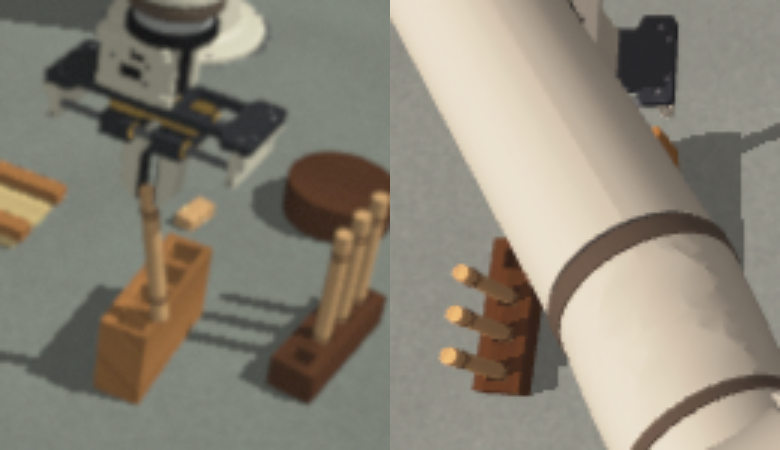

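The spindle is gripped only at its top, because I lifted before the fingers had fully closed. Its lower end is resting on the holder's rim at crop (158,310). I'll lift and measure the bottom end.

step_arm(translation=[[0,0,-1.5],[0,0,-1.5],[0,0,-1.0],[0,0,0],[0,0,0],[0,0,0]], turn=[[0,0,0],[0,0,0],[0,0,0],[0,0,0],[0,0,0],[0,0,0]], fingers=[0,0,0,0,0,0])

```text
time_s: 5.35
eef_pos: [0.6606, 0.2835, 0.2599]
orientation: [[-1.0, 0.0, -0.001], [0.0, 1.0, -0.001], [0.001, -0.001, -1.0]]
ft_force: [-0.9, -0.0, -0.3]
width: 0.159
grip_force: 29.3
```

```bash
cat >> h.py <<'E'
def rod(zlo,zhi,r=.035,name=None):
    "axis of rod from the scene view: silhouette centre line and depth; prints axis at bottom"
    o=status.get_obs(); e=np.array(o["eef_pos"]); print('eef',e.round(4),'w',round(o["width"],3),'fz',np.round(o["ft_force"],1))
    im,d=imaging.read_camera("scene"); W=world("scene",d); z=W[...,2]
    m=(d>0)&(np.hypot(W[...,0]-e[0],W[...,1]-e[1])<r)&(z>zlo)&(z<zhi)
    C=-np.array(imaging.get_calibration("scene")["R"]).T@imaging.get_calibration("scene")["t"]
    g=(e-C)[:2]; g/=np.linalg.norm(g)
    p=W[m]; zb=np.percentile(p[:,2],1)
    for a in np.arange(zlo,zhi,.015):
        q=p[(p[:,2]>=a)&(p[:,2]<a+.015)]
        if len(q)>5: print(round(a+.0075,3),len(q),'axis',(np.median(q[:,:2],0)+g*.0065).round(4))
    print('zmin',zb.round(4)); 
    if name: cv2.imwrite(name,cv2.resize(im[150:300,270:400],None,fx=4,fy=4))
E
python3 -c "
from h import *
rod(.10,.24)"
```

```text
eef [0.6606 0.2835 0.2599] w 0.159 fz [-0.9 -0.  -0.3]
0.122 17 axis [0.6593 0.3012]
0.138 25 axis [0.6599 0.3003]
0.153 27 axis [0.6601 0.3004]
0.168 28 axis [0.661  0.2972]
0.182 28 axis [0.6629 0.2955]
0.198 30 axis [0.6634 0.2924]
0.213 29 axis [0.6637 0.2918]
0.228 30 axis [0.6641 0.2893]
0.243 13 axis [0.6647 0.2873]
zmin 0.1217
```

step_arm(translation=[[0,0,0],[0,0,0],[0,0,0],[0,0,0]], turn=[[3.5,0,0],[3.5,0,0],[0,0,0],[0,0,0]], fingers=[0,0,0,0])

```text
time_s: 5.73
eef_pos: [0.66, 0.2854, 0.2592]
orientation: [[-1.0, -0.002, -0.002], [-0.002, 0.993, -0.121], [0.002, -0.121, -0.993]]
ft_force: [0.6, 0.7, 0.1]
width: 0.16
grip_force: 29.3
```

```bash
python3 -c "
from h import *
rod(.10,.24,.035)
im,d=imaging.read_camera('top');W=world('top',d);z=W[...,2]
m=(z>.08)&(z<.2)&(abs(W[...,0]-.66)<.03)&(abs(W[...,1]-.285)<.03);print(m.sum(),W[m].mean(0) if m.sum() else 0)
print(np.round(status.get_obs()['orientation'],3).tolist())"
```

```text
eef [0.66   0.2854 0.2592] w 0.16 fz [0.6 0.7 0.1]
0.122 19 axis [0.6572 0.2886]
0.138 23 axis [0.6599 0.2889]
0.153 27 axis [0.6609 0.2884]
0.168 24 axis [0.6613 0.2892]
0.182 28 axis [0.6617 0.2881]
0.198 28 axis [0.6625 0.2866]
0.213 26 axis [0.6628 0.2881]
0.228 27 axis [0.6648 0.287 ]
0.243 9 axis [0.6631 0.2857]
zmin 0.118
226 [0.65395352 0.28037736 0.10851182]
[[-1.0, 0.001, -0.001], [0.001, 0.993, -0.122], [0.001, -0.122, -0.993]]
```

step_arm(translation=[[-0.5,-0.6,0.07],[0,0,0],[0,0,0],[0,0.17,1.39],[0,0.17,1.39],[0,0.17,1.39],[0,0.17,1.39],[0,0,0],[0,0,0]], turn=[[0,0,0],[0,0,0],[0,0,0],[0,0,0],[0,0,0],[0,0,0],[0,0,0],[0,0,0],[0,0,0]], fingers=[0,0,0,0,0,0,0,0,0])

```text
time_s: 6.58
eef_pos: [0.665, 0.2771, 0.2024]
orientation: [[-1.0, 0.0, -0.004], [0.0, 0.992, -0.123], [0.004, -0.123, -0.992]]
ft_force: [-0.3, 0.2, -0.2]
width: 0.158
grip_force: 29.3
```

```bash
python3 -c "
from h import *
rod(.07,.2,.035,'pics/s3.png')"
```

```text
eef [0.665  0.2771 0.2024] w 0.158 fz [-0.3  0.2 -0.2]
0.078 182 axis [0.6645 0.2828]
0.092 45 axis [0.6654 0.2812]
0.108 24 axis [0.6655 0.28  ]
0.122 24 axis [0.6666 0.2783]
0.138 25 axis [0.6673 0.2799]
0.153 24 axis [0.6687 0.2794]
0.168 27 axis [0.6695 0.2793]
0.182 26 axis [0.6698 0.2784]
0.198 17 axis [0.6708 0.2779]
zmin 0.0708
```

View pics/s3.png

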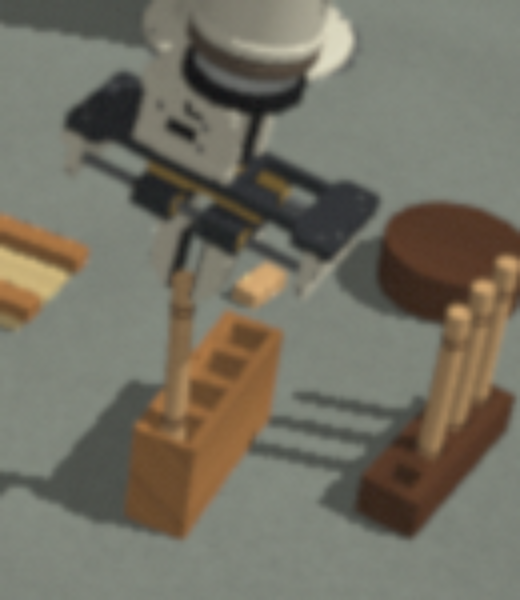

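It is entering the far cell cleanly. Lowering it and releasing.

step_arm(translation=[[0,0.35,1.1],[0,0.15,1.1],[0,0.15,1.1],[0,0.15,1.1],[0,0,0],[0,0,0],[0,0,0],[0,0,0],[0,0,0]], turn=[[0,0,0],[0,0,0],[0,0,0],[0,0,0],[0,0,0],[0,0,0],[0,0,0],[0,0,0],[0,0,0]], fingers=[0,0,0,0,0,0,5,5,5])

```text
time_s: 7.38
eef_pos: [0.6667, 0.2804, 0.1611]
orientation: [[-1.0, 0.001, 0.001], [0.001, 0.993, -0.121], [-0.001, -0.121, -0.993]]
ft_force: [0.6, 0.3, -0.4]
width: 0.33
grip_force: 0.0
```

step_arm(translation=[[0,0,0],[0,0,0],[0,-0.37,-2.98],[0,-0.37,-2.98],[0,0,0],[0,0,0],[0,0,0]], turn=[[0,0,0],[0,0,0],[0,0,0],[0,0,0],[-3.5,0,0],[-3.5,0,0],[0,0,0]], fingers=[5,5,5,5,5,5,5])

```text
time_s: 7.97
eef_pos: [0.6681, 0.2764, 0.2216]
orientation: [[-1.0, 0.005, 0.003], [0.005, 1.0, 0.0], [-0.003, 0.0, -1.0]]
ft_force: [0.8, -1.4, 0.8]
width: 0.541
grip_force: 0.0
```

```bash
python3 -c "
from h import *
rod(.09,.175,.035)"
```

```text
eef [0.6681 0.2764 0.2216] w 0.541 fz [ 0.8 -1.4  0.8]
0.098 23 axis [0.6663 0.2849]
0.112 28 axis [0.6675 0.2828]
0.128 21 axis [0.6679 0.2835]
0.143 27 axis [0.6678 0.2829]
0.158 32 axis [0.6667 0.2814]
zmin 0.0919
```

step_arm(translation=[[1,1,0],[2.1,2,0],[2.1,2,0],[2.1,2,0],[2.1,2,0],[2.1,2,0],[2.0,2,0],[1,1,0],[0,0,0],[0,0,0],[0,0,0],[0,0,0]], turn=[[0,0,0],[0,0,0],[0,0,0],[0,0,0],[0,0,0],[0,0,0],[0,0,0],[0,0,0],[0,0,0],[0,0,0],[0,0,0],[0,0,0]], fingers=[5,5,5,5,5,5,5,5,5,5,5,5])

```text
time_s: 9.02
eef_pos: [0.5229, 0.4184, 0.2198]
orientation: [[-1.0, 0.004, 0.001], [0.004, 1.0, -0.001], [-0.001, -0.001, -1.0]]
ft_force: [-0.7, -0.6, -0.2]
width: 0.547
grip_force: 0.0
```

step_arm(translation=[[0,-0.2,2.2],[0,0,2.9],[0,0,2.9],[0,0,2.0],[0,0,0.8],[0,0,0],[0,0,0],[0,0,0],[0,0,0],[0,0,0],[0,0,0],[0,0,0]], turn=[[0,0,0],[0,0,0],[0,0,0],[0,0,0],[0,0,0],[0,0,0],[0,0,0],[0,0,0],[0,0,0],[0,0,0],[0,0,0],[0,0,0]], fingers=[4,4,4,4,4,0,0,0,0,0,0,0])

```text
time_s: 10.02
eef_pos: [0.5223, 0.4184, 0.1139]
orientation: [[-1.0, 0.001, 0.002], [0.001, 1.0, 0.001], [-0.002, 0.001, -1.0]]
ft_force: [0.6, -2.4, 6.3]
width: 0.167
grip_force: 30.0
```

step_arm(translation=[[0,0,0],[0,0,0],[0,0,0]], turn=[[0,0,0],[0,0,0],[0,0,0]], fingers=[0,0,0])

```text
time_s: 10.27
eef_pos: [0.5223, 0.4184, 0.1139]
orientation: [[-1.0, 0.001, 0.002], [0.001, 1.0, 0.001], [-0.002, 0.001, -1.0]]
ft_force: [-0.4, -1.4, 7.2]
width: 0.164
grip_force: 30.0
```

step_arm(translation=[[0,0,-1.0],[0,0,-2.5],[0,0,-2.5],[0,0,-2.5],[0,0,-2.0],[0,0,-1],[0,0,0],[0,0,0]], turn=[[0,0,0],[0,0,0],[0,0,0],[0,0,0],[0,0,0],[0,0,0],[0,0,0],[0,0,0]], fingers=[0,0,0,0,0,0,0,0])

```text
time_s: 10.93
eef_pos: [0.5211, 0.4183, 0.2273]
orientation: [[-1.0, 0.001, 0.0], [0.001, 1.0, 0.0], [-0.0, 0.0, -1.0]]
ft_force: [0.0, 0.1, -0.4]
width: 0.167
grip_force: 30.0
```

step_arm(translation=[[-0.7,-1.0,0],[-1.5,-2.1,0],[-1.7,-2.2,0],[-1.7,-2.2,0],[-1.7,-2.2,0],[-1.5,-2.1,0],[-0.8,-1.2,0],[-0.4,-0.6,0],[0,0,0],[0,0,0],[0,0,0],[0,0,0]], turn=[[0,0,0],[0,0,0],[0,0,0],[0,0,0],[0,0,0],[0,0,0],[0,0,0],[0,0,0],[0,0,0],[0,0,0],[0,0,0],[0,0,0]], fingers=[0,0,0,0,0,0,0,0,0,0,0,0])

```text
time_s: 11.93
eef_pos: [0.6197, 0.2846, 0.2272]
orientation: [[-1.0, -0.003, -0.001], [-0.003, 1.0, 0.001], [0.001, 0.001, -1.0]]
ft_force: [-0.3, 0.8, 0.3]
width: 0.169
grip_force: 30.0
```

```bash
python3 -c "
from h import *
rod(.09,.21,.029)"
```

```text
eef [0.6197 0.2846 0.2272] w 0.169 fz [-0.3  0.8  0.3]
0.128 23 axis [0.6211 0.2839]
0.143 26 axis [0.6224 0.2853]
0.158 29 axis [0.6217 0.2841]
0.172 22 axis [0.6217 0.2852]
0.188 28 axis [0.6213 0.2859]
0.202 27 axis [0.6226 0.2857]
zmin 0.12
```

step_arm(translation=[[-0.4,-0.5,0],[0,0,0],[0,0,1.5],[0,0,2.2],[0,0,2.2],[0,0,2.2],[0,0,1.8],[0,0,1.0],[0,0,0],[0,0,0],[0,0,0],[0,0,0]], turn=[[0,0,0],[0,0,0],[0,0,0],[0,0,0],[0,0,0],[0,0,0],[0,0,0],[0,0,0],[0,0,0],[0,0,0],[0,0,0],[0,0,0]], fingers=[0,0,0,0,0,0,0,0,0,4,4,4])

```text
time_s: 12.98
eef_pos: [0.6256, 0.2774, 0.1191]
orientation: [[-1.0, 0.001, 0.001], [0.001, 1.0, 0.001], [-0.001, 0.001, -1.0]]
ft_force: [-0.6, 0.7, -0.6]
width: 0.339
grip_force: 0.0
```

step_arm(translation=[[0,0,0],[0,0,0],[0,0,-1],[0,0,-2.5],[0,0,-2.5],[0,0,-2.5],[0,0,-1.5],[0,0,0],[0,0,0]], turn=[[0,0,0],[0,0,0],[0,0,0],[0,0,0],[0,0,0],[0,0,0],[0,0,0],[0,0,0],[0,0,0]], fingers=[4,4,4,4,4,4,4,4,4])

```text
time_s: 13.73
eef_pos: [0.6258, 0.2775, 0.22]
orientation: [[-1.0, 0.001, 0.003], [0.001, 1.0, 0.001], [-0.003, 0.001, -1.0]]
ft_force: [1.0, -0.3, 0.1]
width: 0.435
grip_force: 0.0
```

```bash
python3 -c "
from h import *
rod(.09,.175,.029)"
```

```text
eef [0.6258 0.2775 0.22  ] w 0.435 fz [ 1.  -0.3  0.1]
0.098 14 axis [0.6267 0.2803]
0.112 12 axis [0.6267 0.2806]
0.128 15 axis [0.6262 0.2809]
0.143 27 axis [0.6264 0.2783]
0.158 31 axis [0.6247 0.2767]
zmin 0.0913
```

step_arm(translation=[[1,1,0],[2,2.1,0],[2.1,2.1,0],[2.1,2.1,0],[2.1,2.1,0],[2.0,2.0,0],[1.8,1.8,0],[1,1.1,0],[0,0,0],[0,0,0],[0,0,0],[0,0,0]], turn=[[0,0,0],[0,0,0],[0,0,0],[0,0,0],[0,0,0],[0,0,0],[0,0,0],[0,0,0],[0,0,0],[0,0,0],[0,0,0],[0,0,0]], fingers=[4,4,4,4,4,4,4,4,4,4,4,4])

```text
time_s: 14.78
eef_pos: [0.4859, 0.4182, 0.2176]
orientation: [[-1.0, 0.004, 0.0], [0.004, 1.0, -0.001], [-0.0, -0.001, -1.0]]
ft_force: [0.9, 0.3, -0.0]
width: 0.433
grip_force: 0.0
```

step_arm(translation=[[0,0,2.2],[0,0,2.9],[0,0,2.9],[0,0,2.0],[0,0,0.8],[0,0,0],[0,0,0],[0,0,0],[0,0,0],[0,0,0],[0,0,0],[0,0,0]], turn=[[0,0,0],[0,0,0],[0,0,0],[0,0,0],[0,0,0],[0,0,0],[0,0,0],[0,0,0],[0,0,0],[0,0,0],[0,0,0],[0,0,0]], fingers=[4,4,4,4,4,0,0,0,0,0,0,0])

```text
time_s: 15.78
eef_pos: [0.4852, 0.4208, 0.1119]
orientation: [[-1.0, 0.001, 0.002], [0.001, 1.0, 0.001], [-0.002, 0.001, -1.0]]
ft_force: [0.6, -1.4, 5.6]
width: 0.171
grip_force: 30.0
```

step_arm(translation=[[0,0,0],[0,0,-1.0],[0,0,-2.5],[0,0,-2.5],[0,0,-2.5],[0,0,-2.0],[0,0,-1],[0,0,0],[0,0,0]], turn=[[0,0,0],[0,0,0],[0,0,0],[0,0,0],[0,0,0],[0,0,0],[0,0,0],[0,0,0],[0,0,0]], fingers=[0,0,0,0,0,0,0,0,0])

```text
time_s: 16.53
eef_pos: [0.4841, 0.4202, 0.2252]
orientation: [[-1.0, 0.001, 0.0], [0.001, 1.0, 0.0], [-0.0, 0.0, -1.0]]
ft_force: [0.2, -0.6, -0.4]
width: 0.167
grip_force: 30.0
```

step_arm(translation=[[-0.7,-1.0,0],[-1.5,-2.2,0],[-1.7,-2.3,0],[-1.7,-2.4,0],[-1.7,-2.4,0],[-1.5,-2.2,0],[-0.9,-1.2,0],[-0.4,-0.6,0],[0,0,0],[0,0,0],[0,0,0],[0,0,0]], turn=[[0,0,0],[0,0,0],[0,0,0],[0,0,0],[0,0,0],[0,0,0],[0,0,0],[0,0,0],[0,0,0],[0,0,0],[0,0,0],[0,0,0]], fingers=[0,0,0,0,0,0,0,0,0,0,0,0])

```text
time_s: 17.53
eef_pos: [0.5837, 0.2796, 0.2252]
orientation: [[-1.0, -0.003, -0.001], [-0.003, 1.0, 0.001], [0.001, 0.001, -1.0]]
ft_force: [-0.1, 0.2, -0.4]
width: 0.169
grip_force: 30.0
```

```bash
python3 -c "
from h import *
rod(.09,.21,.025)"
```

```text
eef [0.5837 0.2796 0.2252] w 0.169 fz [-0.1  0.2 -0.4]
0.128 23 axis [0.5858 0.2795]
0.143 24 axis [0.5856 0.2808]
0.158 27 axis [0.5852 0.28  ]
0.172 26 axis [0.5846 0.2804]
0.188 25 axis [0.5855 0.2789]
0.202 25 axis [0.5843 0.2806]
zmin 0.121
```

step_arm(translation=[[-0.1,-0.1,0],[0,0,0],[0,0,1.5],[0,0,2.2],[0,0,2.2],[0,0,2.2],[0,0,1.8],[0,0,1.0],[0,0,0],[0,0,0],[0,0,0],[0,0,0]], turn=[[0,0,0],[0,0,0],[0,0,0],[0,0,0],[0,0,0],[0,0,0],[0,0,0],[0,0,0],[0,0,0],[0,0,0],[0,0,0],[0,0,0]], fingers=[0,0,0,0,0,0,0,0,0,4,4,4])

```text
time_s: 18.58
eef_pos: [0.5867, 0.2766, 0.1172]
orientation: [[-1.0, 0.001, 0.001], [0.001, 1.0, 0.001], [-0.001, 0.001, -1.0]]
ft_force: [0.1, 1.1, 1.1]
width: 0.34
grip_force: 0.0
```

step_arm(translation=[[0,0,0],[0,0,0],[0,0,-1],[0,0,-2.5],[0,0,-2.5],[0,0,-2.5],[0,0,-1.5],[0,0,0],[0,0,0]], turn=[[0,0,0],[0,0,0],[0,0,0],[0,0,0],[0,0,0],[0,0,0],[0,0,0],[0,0,0],[0,0,0]], fingers=[4,4,4,4,4,4,4,4,4])

```text
time_s: 19.33
eef_pos: [0.5868, 0.2765, 0.2179]
orientation: [[-1.0, 0.001, 0.003], [0.001, 1.0, 0.001], [-0.003, 0.001, -1.0]]
ft_force: [0.3, 0.2, -0.1]
width: 0.436
grip_force: 0.0
```

step_arm(translation=[[1,1,0],[2,2.1,0],[2.1,2.2,0],[2.1,2.2,0],[2.1,2.2,0],[2.0,2.1,0],[1.7,1.8,0],[1,1,0],[0,0,0],[0,0,0],[0,0,0],[0,0,0]], turn=[[0,0,0],[0,0,0],[0,0,0],[0,0,0],[0,0,0],[0,0,0],[0,0,0],[0,0,0],[0,0,0],[0,0,0],[0,0,0],[0,0,0]], fingers=[4,4,4,4,4,4,4,4,4,4,4,4])

```text
time_s: 20.33
eef_pos: [0.4479, 0.4203, 0.2156]
orientation: [[-1.0, 0.004, 0.0], [0.004, 1.0, -0.001], [-0.0, -0.001, -1.0]]
ft_force: [0.4, -0.1, -0.2]
width: 0.438
grip_force: 0.0
```

step_arm(translation=[[0,0,2.2],[0,0,2.9],[0,0,2.9],[0,0,1.8],[0,0,0.8],[0,0,0],[0,0,0],[0,0,0],[0,0,0],[0,0,0],[0,0,0],[0,0,0]], turn=[[0,0,0],[0,0,0],[0,0,0],[0,0,0],[0,0,0],[0,0,0],[0,0,0],[0,0,0],[0,0,0],[0,0,0],[0,0,0],[0,0,0]], fingers=[4,4,4,4,4,0,0,0,0,0,0,0])

```text
time_s: 21.33
eef_pos: [0.4471, 0.4231, 0.1117]
orientation: [[-1.0, 0.001, 0.002], [0.001, 1.0, 0.002], [-0.002, 0.002, -1.0]]
ft_force: [0.7, -1.1, 6.4]
width: 0.165
grip_force: 30.0
```

step_arm(translation=[[0,0,0],[0,0,-1.0],[0,0,-2.5],[0,0,-2.5],[0,0,-2.5],[0,0,-2.0],[0,0,-1],[0,0,0],[0,0,0]], turn=[[0,0,0],[0,0,0],[0,0,0],[0,0,0],[0,0,0],[0,0,0],[0,0,0],[0,0,0],[0,0,0]], fingers=[0,0,0,0,0,0,0,0,0])

```text
time_s: 22.08
eef_pos: [0.4462, 0.4221, 0.2251]
orientation: [[-1.0, 0.001, 0.0], [0.001, 1.0, 0.0], [-0.0, 0.0, -1.0]]
ft_force: [0.7, -0.2, -0.1]
width: 0.169
grip_force: 30.0
```

step_arm(translation=[[-0.7,-1.0,0],[-1.5,-2.3,0],[-1.7,-2.4,0],[-1.7,-2.5,0],[-1.7,-2.5,0],[-1.5,-2.2,0],[-0.9,-1.2,0],[-0.4,-0.6,0],[0,0,0],[0,0,0],[0,0,0],[0,0,0]], turn=[[0,0,0],[0,0,0],[0,0,0],[0,0,0],[0,0,0],[0,0,0],[0,0,0],[0,0,0],[0,0,0],[0,0,0],[0,0,0],[0,0,0]], fingers=[0,0,0,0,0,0,0,0,0,0,0,0])

```text
time_s: 23.08
eef_pos: [0.5458, 0.277, 0.225]
orientation: [[-1.0, -0.002, -0.001], [-0.002, 1.0, 0.001], [0.001, 0.001, -1.0]]
ft_force: [1.2, -0.5, -0.8]
width: 0.169
grip_force: 30.0
```

```bash
python3 -c "
from h import *
rod(.09,.21,.025)"
```

```text
eef [0.5458 0.277  0.225 ] w 0.169 fz [ 1.2 -0.5 -0.8]
0.128 23 axis [0.5464 0.276 ]
0.143 23 axis [0.5465 0.2781]
0.158 25 axis [0.5479 0.2781]
0.172 26 axis [0.5477 0.2766]
0.188 23 axis [0.5477 0.2777]
0.202 25 axis [0.5472 0.277 ]
zmin 0.1205
```

step_arm(translation=[[-0.1,-0.1,0],[0,0,0],[0,0,1.5],[0,0,2.2],[0,0,2.2],[0,0,2.2],[0,0,1.8],[0,0,1.0],[0,0,0],[0,0,0],[0,0,0],[0,0,0]], turn=[[0,0,0],[0,0,0],[0,0,0],[0,0,0],[0,0,0],[0,0,0],[0,0,0],[0,0,0],[0,0,0],[0,0,0],[0,0,0],[0,0,0]], fingers=[0,0,0,0,0,0,0,0,0,4,4,4])

```text
time_s: 24.13
eef_pos: [0.5488, 0.2747, 0.1173]
orientation: [[-1.0, 0.001, 0.002], [0.001, 1.0, 0.001], [-0.002, 0.001, -1.0]]
ft_force: [0.3, -0.1, -0.1]
width: 0.335
grip_force: 0.0
```

step_arm(translation=[[0,0,0],[0,0,0],[0,0,-1],[0,0,-2.5],[0,0,-2.5],[0,0,-2.5],[0,0,-1.5],[0,0,0],[0,0,0]], turn=[[0,0,0],[0,0,0],[0,0,0],[0,0,0],[0,0,0],[0,0,0],[0,0,0],[0,0,0],[0,0,0]], fingers=[4,4,4,4,4,4,4,4,4])

```text
time_s: 24.88
eef_pos: [0.5488, 0.2746, 0.2178]
orientation: [[-1.0, 0.001, 0.003], [0.001, 1.0, 0.001], [-0.003, 0.001, -1.0]]
ft_force: [-0.5, -0.3, 0.1]
width: 0.435
grip_force: 0.0
```

```bash
python3 -c "
from h import *
rod(.09,.175,.025)
print(np.round(status.get_obs()['joint_positions'],2))"
```

```text
eef [0.5488 0.2746 0.2178] w 0.435 fz [-0.5 -0.3  0.1]
0.098 17 axis [0.5499 0.2756]
0.112 17 axis [0.5485 0.2761]
0.128 20 axis [0.5483 0.2756]
0.143 23 axis [0.5497 0.2751]
0.158 25 axis [0.547  0.2724]
zmin 0.0945
[-0.18  0.44 -0.43  1.66  0.21  1.08  0.9 ]
```

```bash
cat >> h.py <<'E'
def go(x,y,ax,z):
    "tool-frame shift (current axes) to world point, and tool-z turn to bring tool x to angle ax (mod 180)"
    o=status.get_obs(); e=np.array(o["eef_pos"]);R=np.array(o["orientation"])
    a=np.degrees(np.arctan2(R[1,0],R[0,0])); t=-((ax-a+90)%180-90)
    s=R.T@(np.array([x,y,z])-e)*100
    print('eef',e.round(4),'ang',a.round(1),'shift cm',s.round(2),'turn z',round(t,1),'q7',round(o["joint_positions"][6],2),'t',round(o["time_s"],1),'w',round(o['width'],3))
E
python3 -c "
from h import *
slats()
go(.4125,-.1662,10.3,.218)" | grep -v "\[[ 0-9.]*\] *[0-9]* z 0.0[12][0-9]* \[ *[89789]"
```

```text
[326. 184.] 287 z 0.016 [ 567.6 -271.8] [121.4  22.7] -5.3 mean [ 567.2 -271.5] pca -5.3 [ 84. 127. 168.]
[227. 203.] 589 z 0.0127 [507.7  31.2] [102.7  59.8] -87.2 mean [509.4  31.8] pca -86.9 [124. 192. 223.]
[371. 231.] 319 z 0.0162 [ 425.7 -402.4] [117.9  24.5] 1.8 mean [ 424.9 -401.7] pca 2.1 [102. 156. 206.]
[325. 234.] 309 z 0.0163 [ 416.8 -261.5] [119.2  22.9] 16.5 mean [ 416.2 -261.3] pca 16.3 [108. 165. 217.]
[293. 235.] 303 z 0.0164 [ 412.9 -166.3] [119.3  22.4] 10.5 mean [ 412.4 -166. ] pca 10.4 [109. 167. 219.]
[411. 246.] 315 z 0.0159 [ 378.2 -518.1] [120.5  23.8] -46.9 mean [ 377.7 -516.7] pca -46.7 [46. 99. 29.]
[497. 250.] 68 z 0.0163 [ 367.3 -768.5] [62.9 19.4] 17.3 mean [ 366.9 -769.7] pca 4.9 [73. 74. 75.]
[493. 343.] 204 z 0.016 [ 102.  -737.5] [185.6  54.5] -15.7 mean [ 105.1 -728.4] pca -15.3 [ 11. 132. 167.]
[263. 366.] 379 z 0.0134 [ 46.9 -72.4] [108.5  38.9] 24.7 mean [ 42.3 -72.8] pca 27.4 [120. 134. 144.]
eef [0.5475 0.2737 0.2154] ang 179.9 shift cm [ 13.46 -44.    -0.21] turn z -10.4 q7 0.9 t 25.0 w 0.435
```

step_arm(translation=[[0.5,-1.5,0],[1.0,-3.2,0],[1.1,-3.6,0],[1.1,-3.6,0],[1.1,-3.6,0],[1.1,-3.6,0],[1.1,-3.6,0],[1.1,-3.6,0],[1.1,-3.6,0],[1.1,-3.6,0],[1.1,-3.6,0],[1.1,-3.6,0]], turn=[[0,0,0],[0,0,0],[0,0,0],[0,0,0],[0,0,0],[0,0,0],[0,0,0],[0,0,0],[0,0,0],[0,0,0],[0,0,0],[0,0,0]], fingers=[5,5,5,5,5,5,5,5,5,5,5,5])

```text
time_s: 25.98
eef_pos: [0.4209, -0.1341, 0.2151]
orientation: [[-1.0, 0.001, -0.002], [0.001, 1.0, 0.001], [0.002, 0.001, -1.0]]
ft_force: [1.2, -0.1, 0.3]
width: 0.544
grip_force: 0.0
```

step_arm(translation=[[0.7,-2.2,0],[0.36,-1.1,0],[0,0,0],[0,0,3],[0,0,3.5],[0,0,3.5],[0,0,2],[0,0,0],[0,0,0],[0,0,0]], turn=[[0,0,0],[0,0,0],[0,0,-3.5],[0,0,-3.5],[0,0,-3.4],[0,0,0],[0,0,0],[0,0,0],[0,0,0],[0,0,0]], fingers=[5,5,5,5,5,5,5,5,5,5])

```text
time_s: 26.82
eef_pos: [0.4125, -0.1657, 0.0967]
orientation: [[-0.984, -0.18, 0.0], [-0.18, 0.984, 0.0], [-0.0, 0.0, -1.0]]
ft_force: [0.6, -0.5, -0.6]
width: 0.545
grip_force: 0.0
```

```bash
python3 -c "
from h import *
go(.4127,-.1662,10.4,.004)"
```

```text
eef [ 0.4125 -0.1657  0.0967] ang -169.6 shift cm [-0.01 -0.05  9.27] turn z -0.0 q7 1.98 t 26.8 w 0.545
```

step_arm(translation=[[0,0,2],[0,0,3],[0,0,2],[0,0,1.4],[0,0,0.8],[0,0,0],[0,0,0],[0,0,0],[0,0,0],[0,0,0],[0,0,0],[0,0,0]], turn=[[0,0,0],[0,0,0],[0,0,0],[0,0,0],[0,0,0],[0,0,0],[0,0,0],[0,0,0],[0,0,0],[0,0,0],[0,0,0],[0,0,0]], fingers=[5,5,5,5,5,5,0,0,0,0,0,0])

```text
time_s: 27.82
eef_pos: [0.4127, -0.1661, 0.0048]
orientation: [[-0.984, -0.18, 0.001], [-0.18, 0.984, -0.001], [-0.001, -0.001, -1.0]]
ft_force: [-0.7, 0.7, 7.1]
width: 0.236
grip_force: 30.0
```

step_arm(translation=[[0,0,0],[0,0,0],[0,0,-1],[0,0,-2.5],[0,0,-3],[0,0,-2.5],[0,0,-1],[0,0,0],[0,0,0],[0,0,0]], turn=[[0,0,0],[0,0,0],[0,0,0],[0,0,0],[0,0,0],[0,0,2.5],[0,0,2.5],[0,0,2.5],[0,0,0],[0,0,0]], fingers=[0,0,0,0,0,0,0,0,0,0])

```text
time_s: 28.65
eef_pos: [0.4119, -0.1656, 0.1045]
orientation: [[-0.999, -0.051, 0.0], [-0.051, 0.999, -0.0], [-0.0, -0.0, -1.0]]
ft_force: [-0.8, -0.1, -0.6]
width: 0.232
grip_force: 30.0
```

```bash
python3 -c "
from h import *
slats(z0=.09,z1=.12)
go(.5093,-.0082,2.9,.1)"
```

```text
[444.  72.] 678 z 0.0998 [ 898.8 -626.8] [89.6 88.5] 20.6 mean [ 897.1 -625.7] pca -49.1 [166. 164. 173.]
[318. 120.] 123 z 0.0974 [ 748.1 -240.4] [48.8 39. ] 71.7 mean [ 744.  -238.6] pca 69.3 [ 24.  79. 135.]
[502. 128.] 463 z 0.0998 [ 721.8 -780.1] [91.  56.4] -7.3 mean [ 718.3 -779.5] pca -5.4 [87. 86. 85.]
eef [ 0.4117 -0.1655  0.1041] ang -177.1 shift cm [-10.56  15.21   0.41] turn z 0.0 q7 1.87 t 28.7 w 0.234
```

step_arm(translation=[[-1.1,1.5,0],[-2.0,2.9,0],[-2.1,3.1,0],[-2.1,3.1,0],[-1.8,2.5,0],[-1.0,1.5,0],[-0.46,0.6,0],[0,0,0],[0,0,0],[0,0,0],[0,0,0]], turn=[[0,0,0],[0,0,0],[0,0,0],[0,0,0],[0,0,0],[0,0,0],[0,0,0],[0,0,0],[0,0,0],[0,0,0],[0,0,0]], fingers=[0,0,0,0,0,0,0,0,0,0,0])

```text
time_s: 29.62
eef_pos: [0.509, -0.0107, 0.1039]
orientation: [[-0.999, -0.047, -0.001], [-0.047, 0.999, -0.001], [0.001, -0.001, -1.0]]
ft_force: [-0.2, -0.2, -0.8]
width: 0.24
grip_force: 30.0
```

```bash
python3 -c "
from h import *
go(.5093,-.0082,2.9,.0325)
for c in('scene','top'):
    im,d=imaging.read_camera(c);W=world(c,d);z=W[...,2]
    m=(z>.093)&(z<.122)&(abs(W[...,1]+.008)<.03)&(abs(W[...,0]-.509)<.09); print(c,m.sum()); 
    if m.sum()>10: print(*rect(W[m]),W[m][:,2].min())"
```

```text
eef [ 0.509  -0.0107  0.1039] ang -177.3 shift cm [-0.05  0.25  7.14] turn z -0.2 q7 1.47 t 29.6 w 0.24
scene 189
[513.   -3.6] [119.7  53.7] -20.0 mean [532.3  -6.2] pca 0.2 0.09602608088316034
top 0
```

step_arm(translation=[[0,0.1,1.5],[0,0,2.4],[0,0,1.6],[0,0,1.0],[0,0,0.6],[0,0,0],[0,0,0],[0,0,0],[0,0,0],[0,0,0],[0,0,0],[0,0,0]], turn=[[0,0,-0.2],[0,0,0],[0,0,0],[0,0,0],[0,0,0],[0,0,0],[0,0,0],[0,0,0],[0,0,0],[0,0,0],[0,0,0],[0,0,0]], fingers=[0,0,0,0,0,0,0,5,5,5,5,5])

```text
time_s: 30.72
eef_pos: [0.5102, -0.0076, 0.0334]
orientation: [[-0.999, -0.053, 0.0], [-0.053, 0.999, -0.0], [-0.0, -0.0, -1.0]]
ft_force: [0.1, -1.0, -0.4]
width: 0.528
grip_force: 0.0
```

step_arm(translation=[[0,0,-1],[0,0,-2.5],[0,0,-3],[0,0,-2.5],[0,0,-1],[0,0,0],[0,0,0]], turn=[[0,0,0],[0,0,0],[0,0,0],[0,0,0],[0,0,0],[0,0,0],[0,0,0]], fingers=[5,5,5,5,5,5,5])

```text
time_s: 31.3
eef_pos: [0.5102, -0.0077, 0.1336]
orientation: [[-0.999, -0.053, 0.001], [-0.053, 0.999, -0.0], [-0.001, -0.0, -1.0]]
ft_force: [0.5, 0.5, 0.4]
width: 0.546
grip_force: 0.0
```

```bash
python3 -c "
from h import *
slats(z0=.036,z1=.052)
go(.4165,-.2614,16.3,.13)"
```

```text
[18. 56.] 188 z 0.0498 [982.5 706.3] [121.2  27.8] 89.7 mean [982.3 705.6] pca -89.1 [ 62. 124. 195.]
[68. 57.] 133 z 0.0499 [982.4 544.1] [84.7 28.9] 89.3 mean [980.6 542.3] pca -89.2 [ 60. 123. 194.]
[100.  57.] 212 z 0.0494 [971.  447.7] [106.8  51.9] 89.0 mean [978.2 441.7] pca 83.4 [ 56. 113. 177.]
[64. 98.] 311 z 0.045 [835.2 570.5] [360.   47.2] -82.6 mean [840.  545.4] pca -87.3 [ 74. 112. 150.]
[210. 108.] 190 z 0.0459 [796.4  81.7] [108.1  76.6] -78.3 mean [806.   85.5] pca -76.2 [ 55. 101. 153.]
[488. 139.] 92 z 0.0439 [ 704.9 -772.7] [87.4 38.5] 30.3 mean [ 703.1 -766.2] pca 30.6 [69. 70. 69.]
[  6. 207.] 63 z 0.0441 [498.1 695. ] [61.6 20.4] -5.5 mean [495.2 692.1] pca -6.3 [100. 104. 101.]
[505. 229.] 581 z 0.0403 [ 421.7 -779.5] [159.2  52.1] -7.4 mean [ 426.5 -784.7] pca -4.2 [ 86.  87. 101.]
[326. 287.] 363 z 0.0492 [ 260.9 -253.5] [66.1 64.9] -39.4 mean [ 261.2 -252.3] pca 50.2 [219. 216. 223.]
[502. 350.] 270 z 0.0437 [  88.4 -740.8] [164.5  43.3] -6.7 mean [  92.2 -735.6] pca -7.2 [ 10. 164. 206.]
eef [ 0.5093 -0.0078  0.1326] ang -177.0 shift cm [ 10.61 -24.84   0.27] turn z -13.3 q7 1.48 t 31.4 w 0.545
```

step_arm(translation=[[0.7,-1.6,0],[1.3,-3.0,0],[1.6,-3.7,0],[1.6,-3.7,0],[1.6,-3.7,0],[1.5,-3.6,0],[1.2,-3.0,0],[0.7,-1.5,0],[0.4,-1.0,0],[0,0,1],[0,0,1.5],[0,0,0.5]], turn=[[0,0,0],[0,0,0],[0,0,0],[0,0,0],[0,0,0],[0,0,0],[0,0,0],[0,0,0],[0,0,0],[0,0,-4.4],[0,0,-4.5],[0,0,-4.4]], fingers=[5,5,5,5,5,5,5,5,5,5,5,5])

```text
time_s: 32.35
eef_pos: [0.416, -0.2592, 0.1004]
orientation: [[-0.958, -0.286, -0.003], [-0.286, 0.958, 0.003], [0.003, 0.004, -1.0]]
ft_force: [-0.3, -0.8, -0.6]
width: 0.547
grip_force: 0.0
```

step_arm(translation=[[0,0,1],[0,0,1],[0,0,0],[0,0,0],[0,0,0]], turn=[[0,0,0],[0,0,0],[0,0,0],[0,0,0],[0,0,0]], fingers=[5,5,5,5,5])

```text
time_s: 32.77
eef_pos: [0.4175, -0.2606, 0.0831]
orientation: [[-0.96, -0.281, -0.0], [-0.281, 0.96, 0.0], [0.0, 0.0, -1.0]]
ft_force: [0.3, 0.5, -0.2]
width: 0.544
grip_force: 0.0
```

```bash
sed -i 's/if r\[1\]\[0\]>35/if .3<r[0][0]\/1e3<.62 and -.45<r[0][1]\/1e3<.15 and r[1][0]>35/' h.py; python3 -c "
from h import *
go(.4165,-.2614,16.3,.0045)
slats(z0=.036,z1=.052); print(); slats()"
```

```text
eef [ 0.4175 -0.2606  0.0831] ang -163.7 shift cm [ 0.12 -0.05  7.86] turn z 0.0 q7 2.27 t 32.8 w 0.544
[240. 202.] 293 z 0.0447 [509.8  -6.4] [120.6  21.9] 3.0 mean [509.3  -6.4] pca 2.9 [109. 167. 219.]

[326. 185.] 288 z 0.0164 [ 568.1 -271.7] [120.  23.] -4.8 mean [ 566.6 -271.4] pca -5.4 [106. 163. 215.]
[223. 204.] 434 z 0.013 [507.6  44. ] [77.  62.2] -86.6 mean [508.8  44.5] pca -87.3 [122. 190. 222.]
```

step_arm(translation=[[0.1,-0.05,2],[0,0,2.6],[0,0,1.6],[0,0,1.0],[0,0,0.6],[0,0,0],[0,0,0],[0,0,0],[0,0,0],[0,0,0],[0,0,0],[0,0,0]], turn=[[0,0,0],[0,0,0],[0,0,0],[0,0,0],[0,0,0],[0,0,0],[0,0,0],[0,0,0],[0,0,0],[0,0,0],[0,0,0],[0,0,0]], fingers=[5,5,5,5,5,5,0,0,0,0,0,0])

```text
time_s: 33.87
eef_pos: [0.417, -0.262, 0.0058]
orientation: [[-0.96, -0.282, 0.001], [-0.282, 0.96, -0.001], [-0.001, -0.001, -1.0]]
ft_force: [0.6, 0.5, 5.6]
width: 0.237
grip_force: 30.0
```

step_arm(translation=[[0,0,0],[0,0,0],[0,0,-1],[0,0,-2.5],[0,0,-3],[0,0,-2.5],[0,0,-1],[0,0,0],[0,0,0],[0,0,0]], turn=[[0,0,0],[0,0,0],[0,0,0],[0,0,0],[0,0,3.4],[0,0,3.4],[0,0,3.4],[0,0,3.1],[0,0,0],[0,0,0]], fingers=[0,0,0,0,0,0,0,0,0,0])

```text
time_s: 34.7
eef_pos: [0.4163, -0.2616, 0.1055]
orientation: [[-0.998, -0.055, 0.0], [-0.055, 0.998, -0.0], [-0.0, -0.0, -1.0]]
ft_force: [0.7, -0.8, -0.5]
width: 0.237
grip_force: 30.0
```

```bash
python3 -c "
from h import *
go(.5053,.0716,2.9,.1)"
```

```text
eef [ 0.4163 -0.2616  0.1055] ang -176.8 shift cm [-10.72  32.78   0.54] turn z 0.3 q7 2.07 t 34.7 w 0.237
```

step_arm(translation=[[-0.5,1.5,0],[-0.9,2.9,0],[-1.2,3.6,0],[-1.2,3.7,0],[-1.2,3.7,0],[-1.2,3.7,0],[-1.2,3.7,0],[-1.1,3.5,0],[-0.9,2.8,0],[-0.7,2.0,0],[-0.4,1.1,0],[-0.2,0.5,0]], turn=[[0,0,0],[0,0,0],[0,0,0],[0,0,0],[0,0,0],[0,0,0],[0,0,0],[0,0,0],[0,0,0],[0,0,0],[0,0,0],[0,0,0]], fingers=[0,0,0,0,0,0,0,0,0,0,0,0])

```text
time_s: 35.7
eef_pos: [0.5057, 0.0726, 0.1046]
orientation: [[-0.998, -0.057, -0.001], [-0.057, 0.998, 0.001], [0.001, 0.001, -1.0]]
ft_force: [0.4, -0.1, -0.8]
width: 0.237
grip_force: 30.0
```

step_arm(translation=[[0,0,0],[0,0,0],[0,0,1],[0,0,2],[0,0,1],[0,0,0],[0,0,0],[0,0,0]], turn=[[0,0,0],[0,0,0],[0,0,0],[0,0,0],[0,0,0],[0,0,0],[0,0,0],[0,0,0]], fingers=[0,0,0,0,0,0,0,0])

```text
time_s: 36.37
eef_pos: [0.5061, 0.0701, 0.0653]
orientation: [[-0.999, -0.053, -0.0], [-0.053, 0.999, -0.0], [0.0, -0.0, -1.0]]
ft_force: [0.7, 0.7, 0.1]
width: 0.235
grip_force: 30.0
```

```bash
python3 -c "
from h import *
go(.5053,.0716,2.9,.0340)"
```

```text
eef [0.5061 0.0701 0.0653] ang -177.0 shift cm [0.07 0.15 3.13] turn z 0.1 q7 1.29 t 36.4 w 0.235
```

Lower, release, rise, then swing towards slat A.

step_arm(translation=[[0,0.1,1.2],[0,0,1.2],[0,0,0.7],[0,0,0],[0,0,0],[0,0,0],[0,0,0],[0,0,0],[0,0,0],[0,0,0],[0,0,0]], turn=[[0,0,0],[0,0,0],[0,0,0],[0,0,0],[0,0,0],[0,0,0],[0,0,0],[0,0,0],[0,0,0],[0,0,0],[0,0,0]], fingers=[0,0,0,0,0,5,5,5,5,5,5])

```text
time_s: 37.28
eef_pos: [0.506, 0.0715, 0.0342]
orientation: [[-0.999, -0.053, 0.0], [-0.053, 0.999, 0.0], [-0.0, 0.0, -1.0]]
ft_force: [-0.6, 0.0, -0.5]
width: 0.542
grip_force: 0.0
```

step_arm(translation=[[0,0,-1],[0,0,-2.5],[0,0,-3],[0,0,-2.5],[0,0,-1],[0,0,0],[0,0,0]], turn=[[0,0,0],[0,0,0],[0,0,0],[0,0,0],[0,0,0],[0,0,0],[0,0,0]], fingers=[5,5,5,5,5,5,5])

```text
time_s: 37.87
eef_pos: [0.5061, 0.0714, 0.1346]
orientation: [[-0.999, -0.053, 0.001], [-0.053, 0.999, -0.0], [-0.001, -0.0, -1.0]]
ft_force: [-0.9, -0.0, 0.5]
width: 0.547
grip_force: 0.0
```

```bash
python3 -c "
from h import *
slats()
go(.5675,-.2717,-5.3,.13)"
```

```text
[326. 184.] 288 z 0.0165 [ 568.2 -272.1] [120.5  22.8] -5.7 mean [ 566.8 -271.4] pca -5.4 [ 87. 130. 172.]
[371. 231.] 313 z 0.0157 [ 426.  -402.7] [118.4  24.2] 1.6 mean [ 425.3 -402. ] pca 2.2 [108. 165. 217.]
eef [0.5053 0.0713 0.1336] ang -177.0 shift cm [ -4.39 -34.58   0.36] turn z 8.3 q7 1.33 t 37.9 w 0.545
```

step_arm(translation=[[-0.2,-1.5,0],[-0.4,-3.0,0],[-0.5,-3.8,0],[-0.5,-3.9,0],[-0.5,-3.9,0],[-0.5,-3.9,0],[-0.5,-3.9,0],[-0.5,-3.8,0],[-0.4,-3.0,0],[-0.2,-2.2,0],[-0.1,-1.1,0],[-0.09,-0.6,0]], turn=[[0,0,0],[0,0,0],[0,0,0],[0,0,0],[0,0,0],[0,0,0],[0,0,0],[0,0,0],[0,0,0],[0,0,0],[0,0,0],[0,0,0]], fingers=[5,5,5,5,5,5,5,5,5,5,5,5])

```text
time_s: 38.92
eef_pos: [0.5666, -0.2733, 0.132]
orientation: [[-0.999, -0.05, -0.003], [-0.05, 0.999, 0.001], [0.003, 0.001, -1.0]]
ft_force: [-0.4, 0.4, -0.3]
width: 0.545
grip_force: 0.0
```

step_arm(translation=[[0,0,1],[0,0,2],[0,0,2],[0,0,0],[0,0,0],[0,0,0]], turn=[[0,0,4],[0,0,4.3],[0,0,0],[0,0,0],[0,0,0],[0,0,0]], fingers=[5,5,5,5,5,5])

```text
time_s: 39.42
eef_pos: [0.5687, -0.2703, 0.0845]
orientation: [[-0.996, 0.089, 0.0], [0.089, 0.996, 0.001], [0.0, 0.001, -1.0]]
ft_force: [0.9, 0.6, -0.2]
width: 0.542
grip_force: 0.0
```

```bash
python3 -c "
from h import *
go(.5675,-.2718,-5.4,.0045)
slats(z0=.036,z1=.052)"
```

```text
eef [ 0.5687 -0.2703  0.0845] ang 174.9 shift cm [ 0.1  -0.16  8.  ] turn z 0.3 q7 1.83 t 39.4 w 0.542
[240. 202.] 295 z 0.0442 [510.   -6.4] [120.7  21.9] 3.0 mean [509.3  -6.4] pca 2.8 [109. 167. 220.]
[213. 204.] 303 z 0.0444 [504.7  72.9] [120.   22.1] 2.7 mean [503.7  72.8] pca 3.1 [108. 165. 218.]
```

step_arm(translation=[[0.1,-0.1,2],[0,0,2.6],[0,0,1.8],[0,0,1.0],[0,0,0.6],[0,0,0],[0,0,0],[0,0,0],[0,0,0],[0,0,0],[0,0,0],[0,0,0]], turn=[[0,0,0],[0,0,0],[0,0,0],[0,0,0],[0,0,0],[0,0,0],[0,0,0],[0,0,0],[0,0,0],[0,0,0],[0,0,0],[0,0,0]], fingers=[5,5,5,5,5,5,0,0,0,0,0,0])

```text
time_s: 40.47
eef_pos: [0.5676, -0.2728, 0.0049]
orientation: [[-0.996, 0.092, 0.001], [0.092, 0.996, -0.001], [-0.001, -0.0, -1.0]]
ft_force: [-0.2, 1.0, 3.2]
width: 0.234
grip_force: 30.0
```

step_arm(translation=[[0,0,0],[0,0,0],[0,0,-1],[0,0,-2.5],[0,0,-3],[0,0,-3.5],[0,0,-2],[0,0,0],[0,0,0],[0,0,0],[0,0,0],[0,0,0]], turn=[[0,0,0],[0,0,0],[0,0,0],[0,0,0],[0,0,3],[0,0,6],[0,0,6.5],[0,0,6.5],[0,0,6.5],[0,0,6.5],[0,0,6.5],[0,0,6.5]], fingers=[0,0,0,0,0,0,0,0,0,0,0,0])

```text
time_s: 41.47
eef_pos: [0.5668, -0.2723, 0.1245]
orientation: [[-0.594, 0.804, -0.0], [0.804, 0.594, 0.0], [0.0, 0.0, -1.0]]
ft_force: [-0.3, -0.4, -0.2]
width: 0.237
grip_force: 30.0
```

step_arm(translation=[[0,0,0],[0,0,0],[0,0,0],[0,0,0],[0,0,0],[0,0,0],[0,0,0],[0,0,0]], turn=[[0,0,6.5],[0,0,6.5],[0,0,6.5],[0,0,6.5],[0,0,5],[0,0,3],[0,0,0],[0,0,0]], fingers=[0,0,0,0,0,0,0,0])

```text
time_s: 42.13
eef_pos: [0.567, -0.2722, 0.1242]
orientation: [[-0.05, 0.999, -0.0], [0.999, 0.05, 0.0], [0.0, -0.0, -1.0]]
ft_force: [0.3, -0.2, -0.6]
width: 0.234
grip_force: 30.0
```

```bash
python3 -c "
from h import *
go(.4674,.030,92.9,.125)"
```

```text
eef [ 0.567  -0.2722  0.1242] ang 92.9 shift cm [30.68 -8.43 -0.07] turn z -0.0 q7 0.58 t 42.1 w 0.234
```

step_arm(translation=[[1.4,-0.4,0],[2.8,-0.8,0],[3.5,-0.95,0],[3.6,-1.0,0],[3.6,-1.0,0],[3.6,-1.0,0],[3.6,-1.0,0],[3.2,-0.9,0],[2.4,-0.65,0],[1.6,-0.4,0],[0.9,-0.2,0],[0.5,-0.1,0]], turn=[[0,0,0],[0,0,0],[0,0,0],[0,0,0],[0,0,0],[0,0,0],[0,0,0],[0,0,0],[0,0,0],[0,0,0],[0,0,0],[0,0,0]], fingers=[0,0,0,0,0,0,0,0,0,0,0,0])

```text
time_s: 43.13
eef_pos: [0.4682, 0.0314, 0.1244]
orientation: [[-0.051, 0.999, 0.0], [0.999, 0.051, 0.0], [0.0, 0.0, -1.0]]
ft_force: [-0.2, 0.1, -0.5]
width: 0.234
grip_force: 30.0
```

step_arm(translation=[[0,0,0],[0,0,0],[0,0,1],[0,0,2],[0,0,1],[0,0,0],[0,0,0],[0,0,0]], turn=[[0,0,0],[0,0,0],[0,0,0],[0,0,0],[0,0,0],[0,0,0],[0,0,0],[0,0,0]], fingers=[0,0,0,0,0,0,0,0])

```text
time_s: 43.8
eef_pos: [0.4687, 0.0296, 0.0842]
orientation: [[-0.047, 0.999, -0.0], [0.999, 0.047, -0.0], [-0.0, -0.0, -1.0]]
ft_force: [-0.2, 0.5, -1.1]
width: 0.232
grip_force: 30.0
```

```bash
python3 -c "
from h import *
go(.4674,.0305,92.9,.0495)"
```

```text
eef [0.4687 0.0296 0.0842] ang 92.7 shift cm [ 0.1  -0.13  3.47] turn z -0.2 q7 0.01 t 43.8 w 0.232
```

step_arm(translation=[[0.1,-0.1,1.3],[0,0,1.3],[0,0,0.8],[0,0,0],[0,0,0],[0,0,0],[0,0,0],[0,0,0],[0,0,0],[0,0,0],[0,0,0]], turn=[[0,0,0],[0,0,0],[0,0,0],[0,0,0],[0,0,0],[0,0,0],[0,0,0],[0,0,0],[0,0,0],[0,0,0],[0,0,0]], fingers=[0,0,0,0,0,5,5,5,5,5,5])

```text
time_s: 44.72
eef_pos: [0.4675, 0.0311, 0.0503]
orientation: [[-0.048, 0.999, 0.0], [0.999, 0.048, 0.0], [0.0, 0.0, -1.0]]
ft_force: [0.4, -0.4, 0.6]
width: 0.539
grip_force: 0.0
```

step_arm(translation=[[0,0,-1],[0,0,-2.5],[0,0,-3],[0,0,-2.5],[0,0,-1],[0,0,0],[0,0,0]], turn=[[0,0,0],[0,0,0],[0,0,0],[0,0,0],[0,0,0],[0,0,0],[0,0,0]], fingers=[5,5,5,5,5,5,5])

```text
time_s: 45.3
eef_pos: [0.4676, 0.0312, 0.1505]
orientation: [[-0.048, 0.999, 0.001], [0.999, 0.048, 0.0], [0.0, 0.001, -1.0]]
ft_force: [-0.9, 0.6, -0.6]
width: 0.543
grip_force: 0.0
```

```bash
python3 -c "
from h import *
slats(); print(); slats(z0=.052,z1=.068)
go(.4257,-.4023,1.8,.15)"
```

```text
[371. 231.] 317 z 0.0161 [ 426.1 -402.8] [118.   24.3] 1.7 mean [ 424.9 -401.8] pca 1.9 [102. 155. 203.]

eef [0.4663 0.031  0.149 ] ang 92.8 shift cm [-43.08  -6.14  -0.08] turn z -89.0 q7 -0.02 t 45.4 w 0.547
```

step_arm(translation=[[-1.5,-0.2,0],[-2.8,-0.4,0],[-3.6,-0.5,0],[-3.7,-0.5,0],[-3.7,-0.5,0],[-3.7,-0.5,0],[-3.7,-0.5,0],[-3.7,-0.5,0],[-3.7,-0.5,0],[-3.7,-0.5,0],[-3.6,-0.5,0],[-2.8,-0.5,0]], turn=[[0,0,0],[0,0,0],[0,0,0],[0,0,0],[0,0,0],[0,0,0],[0,0,0],[0,0,0],[0,0,0],[0,0,0],[0,0,0],[0,0,0]], fingers=[5,5,5,5,5,5,5,5,5,5,5,5])

```text
time_s: 46.4
eef_pos: [0.4288, -0.3759, 0.1482]
orientation: [[-0.046, 0.999, -0.003], [0.999, 0.046, 0.0], [0.0, -0.003, -1.0]]
ft_force: [1.1, -0.3, 0.3]
width: 0.546
grip_force: 0.0
```

step_arm(translation=[[-1.9,-0.3,0],[-1.0,-0.3,0],[0,0,0],[0,0,0],[0,0,0],[0,0,0],[0,0,0],[0,0,0],[0,0,0],[0,0,0],[0,0,0],[0,0,0]], turn=[[0,0,0],[0,0,0],[0,0,-3],[0,0,-6.4],[0,0,-6.4],[0,0,-6.4],[0,0,-6.4],[0,0,-6.4],[0,0,-6.4],[0,0,-6.4],[0,0,-6.4],[0,0,-6.4]], fingers=[5,5,5,5,5,5,5,5,5,5,5,5])

```text
time_s: 47.4
eef_pos: [0.4258, -0.4006, 0.1486]
orientation: [[-0.897, 0.442, -0.002], [0.442, 0.897, 0.002], [0.003, 0.001, -1.0]]
ft_force: [0.0, -0.6, -0.4]
width: 0.545
grip_force: 0.0
```

step_arm(translation=[[0,0,1],[0,0,2],[0,0,2],[0,0,1],[0,0,0],[0,0,0],[0,0,0],[0,0,0]], turn=[[0,0,-6.4],[0,0,-6.4],[0,0,-6.4],[0,0,-6.4],[0,0,-2.8],[0,0,0],[0,0,0],[0,0,0]], fingers=[5,5,5,5,5,5,5,5])

```text
time_s: 48.07
eef_pos: [0.4263, -0.4019, 0.0899]
orientation: [[-1.0, -0.029, -0.0], [-0.029, 1.0, 0.001], [0.0, 0.001, -1.0]]
ft_force: [-0.6, 0.1, -0.1]
width: 0.542
grip_force: 0.0
```

```bash
python3 -c "
from h import *
go(.4257,-.4024,1.8,.0045)
slats(z0=.052,z1=.068)"
```

```text
eef [ 0.4263 -0.4019  0.0899] ang -178.3 shift cm [ 0.06 -0.05  8.54] turn z -0.1 q7 2.32 t 48.1 w 0.542
[226. 215.] 318 z 0.0605 [467.4  32.5] [117.7  22.8] -87.7 mean [467.3  32.7] pca -87.7 [107. 164. 216.]
```

step_arm(translation=[[0.05,-0.05,2],[0,0,2.8],[0,0,2.0],[0,0,1.1],[0,0,0.6],[0,0,0],[0,0,0],[0,0,0],[0,0,0],[0,0,0],[0,0,0],[0,0,0]], turn=[[0,0,0],[0,0,0],[0,0,0],[0,0,0],[0,0,0],[0,0,0],[0,0,0],[0,0,0],[0,0,0],[0,0,0],[0,0,0],[0,0,0]], fingers=[5,5,5,5,5,5,0,0,0,0,0,0])

```text
time_s: 49.12
eef_pos: [0.4261, -0.4034, 0.0059]
orientation: [[-1.0, -0.031, 0.001], [-0.031, 1.0, -0.001], [-0.001, -0.001, -1.0]]
ft_force: [-0.7, 1.2, 4.7]
width: 0.235
grip_force: 30.0
```

step_arm(translation=[[0,0,0],[0,0,0],[0,0,-1],[0,0,-2.5],[0,0,-3.5],[0,0,-3.5],[0,0,-2],[0,0,0],[0,0,0],[0,0,0],[0,0,0],[0,0,0]], turn=[[0,0,0],[0,0,0],[0,0,0],[0,0,0],[0,0,3],[0,0,6],[0,0,6.5],[0,0,6.5],[0,0,6.5],[0,0,6.5],[0,0,6.5],[0,0,6.5]], fingers=[0,0,0,0,0,0,0,0,0,0,0,0])

```text
time_s: 50.12
eef_pos: [0.4255, -0.4027, 0.1306]
orientation: [[-0.687, 0.726, 0.0], [0.726, 0.687, 0.0], [0.0, 0.0, -1.0]]
ft_force: [-0.8, 0.4, -1.4]
width: 0.236
grip_force: 30.0
```

step_arm(translation=[[0,0,0],[0,0,0],[0,0,0],[0,0,0],[0,0,0],[0,0,0],[0,0,0],[0,0,0],[0,0,0],[0,0,0]], turn=[[0,0,6.5],[0,0,6.5],[0,0,6.5],[0,0,6.5],[0,0,6.5],[0,0,5],[0,0,3],[0,0,0.4],[0,0,0],[0,0,0]], fingers=[0,0,0,0,0,0,0,0,0,0])

```text
time_s: 50.95
eef_pos: [0.4257, -0.4028, 0.1303]
orientation: [[-0.052, 0.999, 0.0], [0.999, 0.052, 0.0], [0.0, 0.0, -1.0]]
ft_force: [0.0, 0.1, -1.1]
width: 0.236
grip_force: 30.0
```

```bash
python3 -c "
from h import *
go(.5472,.034,92.7,.125)"
```

```text
eef [ 0.4257 -0.4028  0.1303] ang 93.0 shift cm [42.99 14.39  0.54] turn z 0.3 q7 0.95 t 51.0 w 0.236
```

step_arm(translation=[[1.5,0.5,0],[2.8,0.9,0],[3.5,1.2,0],[3.7,1.2,0],[3.7,1.2,0],[3.7,1.2,0],[3.7,1.2,0],[3.7,1.2,0],[3.7,1.2,0],[3.5,1.2,0],[3.2,1.1,0],[2.5,0.9,0]], turn=[[0,0,0],[0,0,0],[0,0,0],[0,0,0],[0,0,0],[0,0,0],[0,0,0],[0,0,0],[0,0,0],[0,0,0],[0,0,0],[0,0,0]], fingers=[0,0,0,0,0,0,0,0,0,0,0,0])

```text
time_s: 51.95
eef_pos: [0.5365, -0.0013, 0.1304]
orientation: [[-0.054, 0.999, 0.0], [0.999, 0.054, 0.001], [0.001, 0.001, -1.0]]
ft_force: [-0.2, -0.0, -0.3]
width: 0.232
grip_force: 30.0
```

step_arm(translation=[[1.8,0.7,0],[1.2,0.5,0],[0.8,0.2,0],[0,0,0],[0,0,0],[0,0,1],[0,0,2],[0,0,1],[0,0,0],[0,0,0],[0,0,0]], turn=[[0,0,0.2],[0,0,0],[0,0,0],[0,0,0],[0,0,0],[0,0,0],[0,0,0],[0,0,0],[0,0,0],[0,0,0],[0,0,0]], fingers=[0,0,0,0,0,0,0,0,0,0,0])

```text
time_s: 52.87
eef_pos: [0.5483, 0.033, 0.0904]
orientation: [[-0.045, 0.999, 0.0], [0.999, 0.045, -0.0], [-0.0, 0.0, -1.0]]
ft_force: [0.6, -0.1, -0.3]
width: 0.236
grip_force: 30.0
```

```bash
python3 -c "
from h import *
go(.5472,.034,92.8,.0505)"
```

```text
eef [0.5483 0.033  0.0904] ang 92.6 shift cm [ 0.11 -0.11  3.99] turn z -0.2 q7 0.08 t 52.9 w 0.236
```

Lower, release, rise, and move clear toward -y to look.

step_arm(translation=[[0.05,-0.05,1.4],[0,0,1.5],[0,0,0.8],[0,0,0.2],[0,0,0],[0,0,0],[0,0,0],[0,0,0],[0,0,0],[0,0,0],[0,0,0],[0,0,0]], turn=[[0,0,0],[0,0,0],[0,0,0],[0,0,0],[0,0,0],[0,0,0],[0,0,0],[0,0,0],[0,0,0],[0,0,0],[0,0,0],[0,0,0]], fingers=[0,0,0,0,0,0,5,5,5,5,5,5])

```text
time_s: 53.87
eef_pos: [0.5477, 0.0342, 0.0513]
orientation: [[-0.046, 0.999, 0.0], [0.999, 0.046, 0.0], [0.0, 0.0, -1.0]]
ft_force: [0.1, -0.4, -0.3]
width: 0.54
grip_force: 0.0
```

step_arm(translation=[[0,0,-1],[0,0,-2.5],[0,0,-3],[0,0,-3.5],[0,0,-3],[0,0,-1],[0,0,0]], turn=[[0,0,0],[0,0,0],[0,0,0],[0,0,0],[0,0,0],[0,0,0],[0,0,0]], fingers=[5,5,5,5,5,5,5])

```text
time_s: 54.45
eef_pos: [0.5501, 0.0343, 0.1951]
orientation: [[-0.046, 0.999, 0.007], [0.999, 0.046, 0.001], [0.001, 0.007, -1.0]]
ft_force: [-1.2, 0.3, -0.0]
width: 0.545
grip_force: 0.0
```

step_arm(translation=[[-1.5,0,0],[-3,0,0],[-3.8,0,0],[-3.8,0,0],[-3.8,0,0],[-3.8,0,0],[-3.8,0,0],[-3.8,0,0],[-3,0,0],[-1.5,0,0],[0,0,0],[0,0,0]], turn=[[0,0,0],[0,0,0],[0,0,0],[0,0,0],[0,0,0],[0,0,0],[0,0,0],[0,0,0],[0,0,0],[0,0,0],[0,0,0],[0,0,0]], fingers=[5,5,5,5,5,5,5,5,5,5,5,5])

```text
time_s: 55.45
eef_pos: [0.5614, -0.2831, 0.1896]
orientation: [[-0.045, 0.999, -0.002], [0.999, 0.045, 0.002], [0.002, -0.002, -1.0]]
ft_force: [-0.2, 1.1, 0.4]
width: 0.542
grip_force: 0.0
```

```bash
python3 -c "
from h import *
slats(z0=.052,z1=.068); print(); slats(z0=.036,z1=.052); print(); im,d,W=slats()
z=W[...,2]
n,L,S,C=cv2.connectedComponentsWithStats(((z>.148)&(z<.175)&(d>0)&(abs(W[...,1]-.28)<.04)&(abs(W[...,0]-.6)<.1)).astype(np.uint8))
for i in range(1,n): print('spindle',S[i,4],W[L==i].mean(0).round(4),W[L==i][:,2].max().round(4))
s,_=imaging.read_camera('scene')
cv2.imwrite('pics/f.png',np.hstack([cv2.resize(s[100:300,150:430],(490,350)),im[80:320,60:360]][0:1]))
cv2.imwrite('pics/f2.png',np.vstack([cv2.resize(s[120:300,150:430],(560,360)),np.zeros((2,560,3),np.uint8),cv2.resize(im[120:260,60:420],(560,218))]))"
```

```text
[225. 188.] 316 z 0.0604 [548.2  36.4] [119.8  22.6] -87.4 mean [547.7  36.2] pca -87.3 [106. 162. 213.]
[226. 215.] 319 z 0.0603 [467.8  32.6] [117.9  23.3] -87.0 mean [467.4  33. ] pca -87.6 [107. 164. 216.]

[239. 201.] 142 z 0.0447 [512.   -6.3] [56.6 21.1] 0.0 mean [511.4  -6.3] pca 4.2 [106. 164. 216.]
[213. 202.] 143 z 0.0446 [508.5  77.2] [55.6 29.8] 3.5 mean [509.4  73.4] pca 6.3 [105. 161. 214.]

[226. 202.] 302 z 0.0125 [511.4  34.7] [57.7 51.2] -86.3 mean [512.4  34.6] pca -85.5 [102. 157. 186.]
spindle 32 [0.662  0.2845 0.1591] 0.1653
spindle 31 [0.6237 0.2773 0.1582] 0.1638
spindle 33 [0.5836 0.276  0.1594] 0.1648
spindle 33 [0.5466 0.2745 0.1592] 0.1624
```

View pics/f2.png

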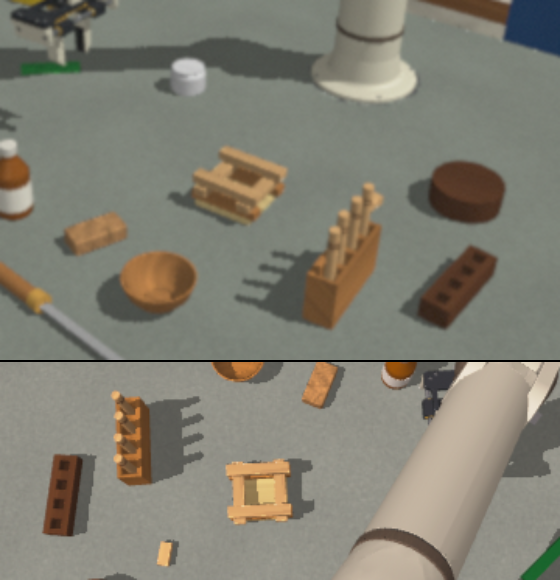

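The views show the tower of four slats (scene crop (240,185)) and all four spindles seated in the holder (scene crop (345,260)). The block is empty, the offcut is in place, and the gripper touches nothing. I'm handing in.

```bash
python3 -c "
from h import *
print(ctrl.sign_off())"
```

```text
the job is handed in; nothing more can be done
None
```

I handed the job in at about 56 s: all four slats measured within about 4 mm of their places in the tower, and all four spindles stand at the bottom of the holder, one to a cell; the call returned no verdict.

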